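# Change the charger over and draw the full packs

### The arm

A 7-joint arm with a two-finger parallel gripper is mounted at the origin on a cart in front of the work surface, level with it; the furniture and walls round the work are solid. World frame = base frame: x ahead of the robot, y to its left, z up, the work surface at z = 0. Lengths are in m, angles in rad, forces in N, time in s.
With the tool pointing down it reaches from about 0.425 to 1.025 m from the base axis. Payload 9.4 kg.
Tool frame: the origin (TCP) lies midway between the tips of the shut fingers; the grasp point (between the pads) lies 19 mm behind it (r.pinch_z is the distance from the TCP to the grasp point, in m); z points along the fingers, y is the line along which they close (so a half turn about z gives the same grasp; the last joint's range is limited). The gripper opens to 93 mm and grips with 3 to 60 N. Pads are 15 mm wide; open, the fingers measure 128 mm over their backs; the gripper's body (75 mm by 188 mm) begins 65 mm behind the grasp point.
Start: joints at [1.08, 0.599, -0.003, 1.599, 0.002, 0.943, -0.08], TCP at [0.292, -0.664, 0.219] pointing down, gripper open.
Joint ranges: [-2.57, 2.57], [-0.35, 1.97], [-1.29, 1.29], [0.11, 2.56], [-1.05, 4.19], [0.11, 1.86], [-2.63, 2.63]. Speed limits (rad/s): [2.22, 2.22, 3.01, 3.01, 3.14, 3.14, 3.14].

### API

Orientations are given as a rotation vector (axis times angle).
In Python, from bench import r gives the robot as it stands.
- The arm moves only by the tool arm_command, never from a script. Its argument "motion" is a list of rows, each an object of numbers: "gripper": the finger opening in mm, from 0 to 93; "tx", "ty", "tz": the shift along the tool's x, y, z in units of 25 mm (1.0 is 25 mm); "twist": the turn about the tool's z in units of 5 degrees (1.0 is 5 degrees). In form: [{"gripper": .., "tx": .., "ty": .., "tz": .., "twist": ..}, ...]. A call has 1 to 12 rows; each row is the pose to reach, as a shift and turn from the pose commanded when the call began, along the tool's axes at that moment; what a row does not reach only later rows make up. A row lasts 1/8 s, in which the tool goes at most 62.5 mm and 10.7 degrees, less where a joint would pass 70% of its speed; a pose out of reach is approached as far as the arm can. A call with a gripper value outside its range is refused whole. The fingers move at their own pace and stop on an object; "grip_force" is the grip in N (left out, the last holds). Time passes only in rows, so rows that repeat a pose let the fingers close. It gives the time, the measured TCP pose, the force, the opening and the grip force at its end, in the units of the state.
- r.state(): the state, without advancing time (a new reading comes with each control period).
- r.grab_frame(name): name is "scene" or "top" or "wrist"; returns (picture, depth): 480x640x3 uint8, red, green, blue; 480x640 float32, m along the optical axis (not along the pixel's ray), 0 where there is no reading.
- r.camera_params(name): a dict with "fx", "fy", "cx", "cy" (pixels), "R" (3x3) and "t" (3): a world point X has camera coordinates R X + t. Camera axes: x right, y down, z forward; pixel columns grow to the right and rows downward; lengths in m; the calibration is good to about 2 mm. A picture is of the moment at which its call begins: read the wrist's pose just before it. camera_params takes no time and is no camera call; for the wrist camera it gives the pose at the moment of the call.
- r.close_job(): hands the job in; it is judged then, once.
The state is a dict: "time_s": time; "joint_positions": joint angles; "qd": joint speeds; "effort": joint torques, N m; "position": TCP position; "ee_rot": TCP orientation; "contact_force": force on the tool from outside, world axes, zero at the start; "wrist_torque": the same for the moment, N m; "gripper_width": finger opening in m; "grasp_force": force on a finger pad.
Only numpy, scipy, OpenCV 4.12 (cv2) and the standard library are available. Lean on these libraries where they do the work, as an engineer would, in place of code of your own. Each camera call takes 0.05 s, during which the arm holds its last target. There are 200 camera calls.

### The job

The bank of battery packs that the charging station's selector points to now is fully charged. First pull the sprung selector up, turn it round to the other bank and let it drop home in its notch, so that the full bank is off load; then unlatch every pack of the full bank by squeezing its two side buttons, draw it out and put it in the steel tray. Last, lay the dust cover flat and square over the emptied wells, closing all four; leave the packs of the other bank latched in theirs, and do not knock the tape measure about.

Things in the scene. Friction and masses are not known exactly. Their poses are not given: they have to be found in the camera images.
- station: Grey charging station, fixed, 315 (x) x 250 (y) x 62 mm. Origin: centre of its footprint, on the bench; x to its back, y to its left. Wells in the flat deck: left bank at y = +75, right bank at y = -75, bays 1 to 4 at x = -45, 9, 63, 117 mm. A seated pack's origin is level with the deck, its buttons (28 mm higher) towards +y and -y of the station. It charges the bank its selector points to.
- selector (a joint): Turn of the station's changeover selector (rad), positive anticlockwise from above. +0.58 to +0.75: home in the left notch, nose pointing back-left to the left bank; -0.58 to -0.75: home in the right notch, nose back-right to the right bank. No notch between: let go there, it stays up, 7.5 mm out. The selector stands at x = -120, y = 0 mm of the station.
- selector_lift (a joint): How far the sprung selector is pulled straight up (m): 0 home in its notch, 0.012 fully out. Its notch holds it against turning; it turns freely from 0.009 up. Pulling takes about 6 N at first and 10 N fully out; let go, it springs back down.
- selector_grip (a point): Point on the selector's upright axis, inside its grip, 98 mm above the bench when home. The grip is a black upright bar, 46 mm long (the way it points), 15 mm thick, from 15 mm below to 13 mm above this point, on a round skirt of radius 20 mm. x of this frame: the way it points.
- selector_nose (a point): Pointing end of the selector, 30 mm from its axis, level with selector_grip.
- cover: Loose dust cover for one bank: folded sheet-steel pan, 0.35 kg, 216 (x) x 72 (y) x 12 mm, with a bar handle on top. Origin: centre of its underside; x along its length. Laid flat over a bank's four wells its origin belongs at x = +36 mm, y = +75 (left) or -75 mm (right) of the station, on the deck 62 mm up, long side along the station's x. Either end may face the back.
- cover_grip (a point): Middle of the cover's handle, a black bar 82 mm long (along the cover's x), 14 mm thick, 16 mm high, carried on two posts; this point is 41 mm above the cover's origin.
- tray: Loose open sheet-steel carrying tray, 1 kg, 290 (x) x 180 (y), rim 55 mm high, walls and floor 3 mm, standing on two 10 mm runners (inner floor 13 mm up), with a small bail at each short end. Origin: centre of its footprint, on the bench; x along its length.
- pack_l1: Stick battery pack (0.25 kg), left bank, bay 1 (nearest the robot). All packs are alike. Origin: on its axis at the shoulder, the underside of its head; z up the pack, y across its two release buttons. Black head 41 (x) x 44 (y) mm, from the origin to 46 mm above it; under it a stalk 32 x 34 mm, down in the well, its foot 46 mm below the origin. A loose pack stands on its foot.
- pack_l2: Stick battery pack, left bank, bay 2, as pack_l1. BUTTONS of every pack: grey, ribbed, 23 mm wide, 21 high, one on each y face, centred 28 mm above the origin; 61 mm over both faces when free, 47 mm squeezed home (7 mm travel and about 6 N each). Each bears a hook under the well's edge: the pack is locked unless both are squeezed home together; then it lifts straight up, clear after 50 mm.
- pack_l3: Stick battery pack, left bank, bay 3. Shape, axes and buttons as pack_l1 and pack_l2.
- pack_l4: Stick battery pack, left bank, bay 4. Shape, axes and buttons as pack_l1 and pack_l2.
- pack_r1: Stick battery pack, right bank, bay 1. Shape, axes and buttons as pack_l1 and pack_l2.
- pack_r2: Stick battery pack, right bank, bay 2. Shape, axes and buttons as pack_l1 and pack_l2.
- pack_r3: Stick battery pack, right bank, bay 3. Shape, axes and buttons as pack_l1 and pack_l2.
- pack_r4: Stick battery pack, right bank, bay 4. Shape, axes and buttons as pack_l1 and pack_l2.
- tape: Bystander: tape measure, 34 x 74 x 64 mm, standing on the bench; leave alone. Origin: its middle, underside.
Mind the look-alikes: they are no part of the job. What is shaped like the pack_l2 but green is not meant.

How it is judged:
By the outcome, as a careful person would: the job done as asked, in the order asked, and still so for the second after the job is handed in, with the robot touching nothing.
Of pack_l1, pack_l2, pack_l3, pack_l4 only 3 to 4 are there at a start; the rules pass over those that are not, and their reading is None.
Of pack_r1, pack_r2, pack_r3, pack_r4 only 3 to 4 are there at a start; the rules pass over those that are not, and their reading is None.
At some moment in a run one of tray, cover may be knocked a few centimetres aside while the robot is not near it.
Once in a run the grip may slacken for a moment while it holds something.
It also fails if it takes over 192 s, if anything falls off the work surface, if the arm or the gripper's body presses on something with over 40 N, if the wrist force passes 120 N, or if a joint passes its speed limit or range.

## Working session

There is one attempt and no reset: what is moved stays moved. The work goes in short steps, Python scripts to look and compute and a tool call to move; the robot and the scene stay as the last step left them, time stands still between calls to the robot, and variables do not carry over. Pictures are saved under pics/ and viewed, at most 14 in all, crops included, and the job is handed in when it is done.

Besides the shell and the picture viewer there is one more tool, called after ">>>" as a command line: name --argument value ..., lists and objects as JSON in quotes. arm_command: Moves the arm, as the interface text tells. Its arguments: {"type":"object","properties":{"motion":{"type":"array"},"grip_force":{"type":"number"}},"required":["motion"]}

```bash
ls; mkdir -p pics; python3 - <<'E'
from bench import r
import cv2, numpy as np
for n in ("scene","top"):
    p,d=r.grab_frame(n); cv2.imwrite(f"pics/{n}0.png",p[:,:,::-1]); np.savez(f"{n}0.npz",p=p,d=d)
    c=r.camera_params(n); print(n,c)
print(r.state(), r.pinch_z)
E
```

```text
pics
scene {'fx': 481.97536292770957, 'fy': 481.97536292770957, 'cx': 322.19141282227923, 'cy': 242.2560616855266, 'R': array([[-0.90475875, -0.42585364, -0.00776482],
       [-0.2912248 ,  0.63182696, -0.71831943],
       [ 0.31080497, -0.64764448, -0.69567011]]), 't': array([0.49011032, 0.19244144, 1.06113064])}
top {'fx': 558.508971211977, 'fy': 558.508971211977, 'cx': 319.08815397643485, 'cy': 248.72902758734188, 'R': array([[ 0.01604699, -0.99986422, -0.0037475 ],
       [-0.99674337, -0.01570045, -0.07909586],
       [ 0.07902628,  0.00500455, -0.99685997]]), 't': array([-0.01834147,  0.51050313,  1.32746846])}
{'time_s': 0.1, 'joint_positions': array([ 1.08031224,  0.60006221, -0.00252305,  1.60005572,  0.00182367,
        0.9428995 , -0.07980172]), 'qd': array([-0.00157222, -0.00140287,  0.00035232, -0.00131769, -0.00021107,
       -0.00245789,  0.00012358]), 'effort': array([ 5.48799959e-03, -7.66561890e+01,  1.50268804e+00, -2.52941108e+01,
       -5.22731559e-02,  1.36055218e-02,  7.36454899e-05]), 'position': array([ 0.2912969 , -0.66342317,  0.21783219]), 'ee_rot': array([-3.07325614e+00, -6.45148944e-01,  7.06313374e-04]), 'contact_force': array([ 0.43371563,  0.23104358, -0.34941237]), 'wrist_torque': array([ 0.03204177, -0.07274048, -0.02470759]), 'grasp_force': 0.0, 'gripper_width': 0.09302096210090484} 0.0188
```

View pics/top0.png

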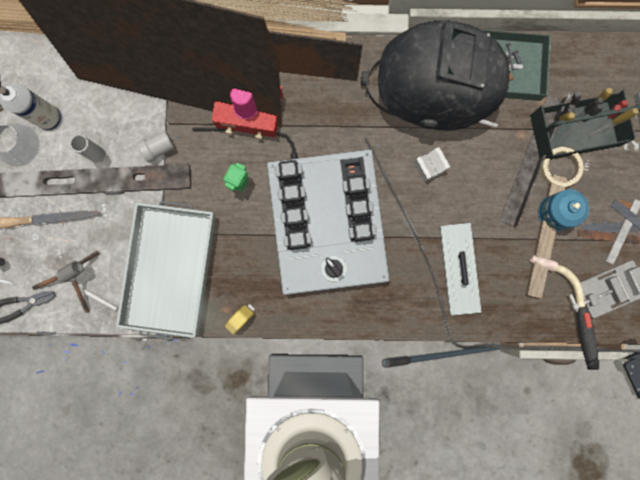

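View pics/scene0.png

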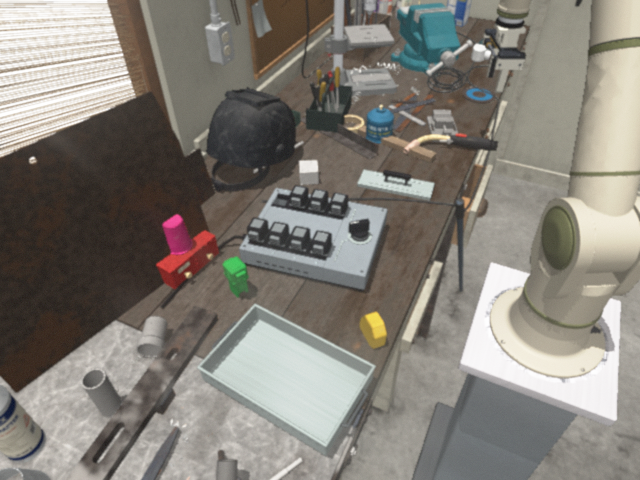

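The top view shows the station at about (328,222) with the selector at (334,268). The left bank has 4 packs, x≈290–298. The right bank has 3 packs, x≈355–361, and bay 4 is empty at (352,167). The tray is at (167,270), the cover at (461,268), the tape (yellow) at (240,318), and the green look-alike at (235,176). The white box at (433,164) and the red/pink thing at (243,110) are not part of the job.

```bash
cat > h.py <<'E'
import numpy as np, cv2
from bench import r
def ray(c,u,v):
    d=c["R"].T@np.array([(u-c["cx"])/c["fx"],(v-c["cy"])/c["fy"],1.]); return -c["R"].T@c["t"],d
def onplane(c,u,v,z):
    o,d=ray(c,u,v); return o+d*(z-o[2])/d[2]
def proj(c,X):
    p=c["R"]@np.asarray(X,float)+c["t"]; return np.array([c["fx"]*p[0]/p[2]+c["cx"],c["fy"]*p[1]/p[2]+c["cy"]])
def cloud(c,d):
    v,u=np.mgrid[:480,:640]; P=np.stack([(u-c["cx"])/c["fx"]*d,(v-c["cy"])/c["fy"]*d,d],-1)
    W=(P-c["t"])@c["R"]; W[d<=0]=np.nan; return W
def rect(pts):  # centre, size, angle of long side
    (c,s,a)=cv2.minAreaRect(np.asarray(pts,np.float32)*1000)
    if s[0]<s[1]: s=s[::-1]; a+=90
    return np.array(c)/1000,np.array(s)/1000,(a+90)%180-90
E
python3 - <<'E'
from h import *
f=np.load("top0.npz");p,d=f["p"],f["d"];c=r.camera_params("top")
cr=cv2.resize(p[140:300,260:400],None,fx=4,fy=3.75,interpolation=cv2.INTER_CUBIC)
cv2.imwrite("pics/crop1.png",cr[:,:,::-1])
W=cloud(c,d)
def comp(m,box):
    u0,v0,u1,v1=box; mm=np.zeros((480,640),np.uint8); mm[v0:v1,u0:u1]=m[v0:v1,u0:u1]
    n,l,s,_=cv2.connectedComponentsWithStats(mm); k=1+np.argmax(s[1:,4]); return l==k
z=W[...,2]
m=comp((abs(z-.062)<.006),(250,130,410,310)); print("deck z",np.nanmedian(z[m]),rect(W[m][:,:2]))
# via pixels
for name,box,zz in (("station",(250,130,410,310),.062),("tray",(105,190,225,350),.055),("cover",(425,210,500,325),.012)):
    if name=="station": mk=m
    else: mk=comp((z>.006)&(z<.075),box)
    uv=np.argwhere(mk)[:,::-1]
    hull=cv2.convexHull(uv.astype(np.float32))[:,0]
    print(name,np.nanmedian(z[mk]),rect([onplane(c,u,v,zz)[:2] for u,v in hull]),rect(W[mk][:,:2]))
hsv=cv2.cvtColor(p,cv2.COLOR_RGB2HSV)
my=comp(((hsv[...,0]>18)&(hsv[...,0]<35)&(hsv[...,1]>120)),(215,290,265,345)); print("tape",np.nanmean(W[my],0),np.nanmin(W[my],0),np.nanmax(W[my],0))
E
```

```text
deck z 0.06260894541818532 (array([ 0.57401251, -0.02968579]), array([0.31523593, 0.25027682]), 8.088373184204102)
station 0.06260894541818532 (array([ 0.57349078, -0.02962363]), array([0.31430341, 0.24954234]), 8.108792304992676) (array([ 0.57401251, -0.02968579]), array([0.31523593, 0.25027682]), 8.088373184204102)
tray 0.01454497563968448 (array([0.4544165, 0.3452858]), array([0.31992606, 0.1980679 ]), -6.1551361083984375) (array([0.45469733, 0.35869711]), array([0.3287532 , 0.20547159]), -6.2235565185546875)
cover 0.01314083181038321 (array([ 0.46937582, -0.35224823]), array([0.21886974, 0.07922766]), 5.919772148132324) (array([ 0.46963058, -0.35344965]), array([0.21967889, 0.07921439]), 5.855122089385986)
tape [0.35328969 0.16233599 0.05095342] [0.31837147 0.14425209 0.0280582 ] [0.37308792 0.19804167 0.06744627]
```

View pics/crop1.png

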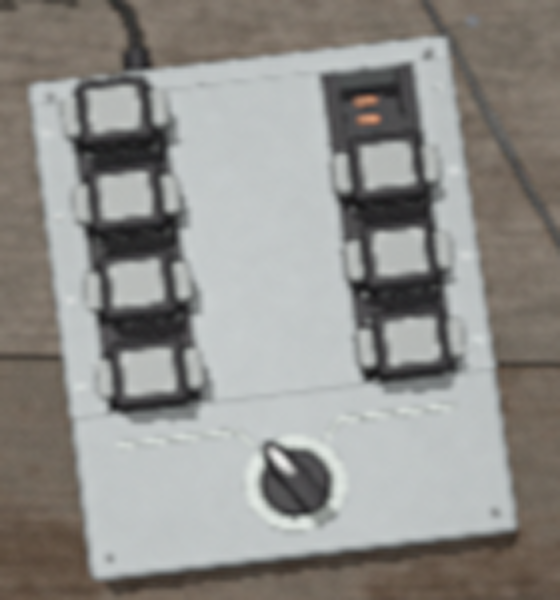

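The crop shows the selector's white nose mark at crop (280,455), up-left of its hub at (298,482). It points back-left, so the LEFT bank with its 4 packs is full, and bay 4 of the right bank is empty. Candidates for the packs to move are the left bank at top-view (288,168), (291,192), (296,215) and (298,238). The rejected ones are the green one at (235,176) and the right bank at (357,185), (360,208) and (362,230).

```bash
cat >> h.py <<'E'
S0=np.array([.5738,-.0297]); SA=np.deg2rad(8.1)
def st(x,y): return S0+np.array([np.cos(SA)*x-np.sin(SA)*y,np.sin(SA)*x+np.cos(SA)*y])
def yaw(s): 
    R=cv2.Rodrigues(np.array(s["ee_rot"]))[0]; return np.degrees(np.arctan2(R[1,0],R[0,0]))
def go(x,y,z,psi,s=None):  # prints row values to reach TCP pose
    s=s or r.state(); p=s["position"]; a=yaw(s); d=np.array([x,y,z])-p; t=np.radians(a)
    print("pos",np.round(p,4),"yaw",round(a,1),"F",np.round(s["contact_force"],1),"w",round(s["gripper_width"]*1000,1),"g",round(s["grasp_force"],1),"t",s["time_s"])
    print("tx %.2f ty %.2f tz %.2f twist %.2f"%((d[0]*np.cos(t)+d[1]*np.sin(t))*40,(d[0]*np.sin(t)-d[1]*np.cos(t))*40,-d[2]*40,-((psi-a+180)%360-180)/5))
E
python3 - <<'E'
from h import *
f=np.load("top0.npz");p,d=f["p"],f["d"];c=r.camera_params("top");W=cloud(c,d);z=W[...,2]
sx=st(-.12,0);print("sel",sx,"px",proj(c,[*sx,.111]))
m=(np.hypot(W[...,0]-sx[0],W[...,1]-sx[1])<.035)&(z>.098)&(z<.125); print(m.sum(),np.nanmean(W[m],0),rect(W[m][:,:2]))
w=m&(p.min(-1)>130); q=np.nanmean(W[w],0); print("white",w.sum(),q,np.degrees(np.arctan2(*(q[:2]-sx)[::-1]))-8.1)
for b in range(4):
    x=[-.045,.009,.063,.117][b]; X=st(x,.075); m=(abs(W[...,0]-X[0])<.03)&(abs(W[...,1]-X[1])<.04)&(z>.1)&(z<.12)
    print(b+1,X,m.sum(),rect(W[m][:,:2]),np.nanmedian(z[m]))
for nm,box,lo,hi in (("tray",(105,190,225,350),.043,.062),("cover",(425,210,500,325),.008,.018),("handle",(425,210,500,325),.038,.06)):
    u0,v0,u1,v1=box; mm=(z>lo)&(z<hi); k=np.zeros_like(mm); k[v0:v1,u0:u1]=mm[v0:v1,u0:u1]; print(nm,k.sum(),rect(W[k][:,:2]),np.nanmedian(z[k]))
go(sx[0],sx[1],.22,226)
E
```

```text
sel [ 0.45499716 -0.04660815] px [334.75966112 270.55135575]
146 [ 0.46370287 -0.0439965   0.11157672] (array([ 0.46466724, -0.04341104]), array([0.04969821, 0.01508508]), 40.68901062011719)
white 31 [ 0.47375861 -0.0357866   0.11206108] 21.876203865526413
1 [0.51868134 0.03821122] 398 (array([0.52592767, 0.03938797]), array([0.06036572, 0.04136349]), -83.63774538040161) 0.10763918573037028
2 [0.57214262 0.04581989] 413 (array([0.57044678, 0.04543995]), array([0.06063673, 0.05835775]), -83.89764070510864) 0.10801599237625568
3 [0.6256039  0.05342855] 424 (array([0.62460107, 0.05426307]), array([0.0617521 , 0.05860575]), -87.88593649864197) 0.10766023380323061
4 [0.67906518 0.06103722] 419 (array([0.67843799, 0.06149477]), array([0.06019712, 0.05691035]), 88.78556060791016) 0.1077322520881014
tray 1519 (array([0.46982385, 0.38776385]), array([0.34347336, 0.26550595]), -6.0027313232421875) 0.05541553572580082
cover 2432 (array([ 0.46775519, -0.35658661]), array([0.26570493, 0.17879143]), 0.14383156597614288) 0.012674584992950811
handle 226 (array([ 0.46986194, -0.35305731]), array([0.0791195 , 0.01537128]), 5.938631534576416) 0.048843239307540184
pos [ 0.2913 -0.6634  0.2178] yaw 23.7 F [ 0.4  0.2 -0.3] w 93.0 g 0.0 t 0.1
tx 15.92 ty -19.96 tz -0.09 twist 31.54
```

```bash
python3 - <<'E'
from h import *
f=np.load("top0.npz");p,d=f["p"],f["d"];c=r.camera_params("top");W=cloud(c,d);z=W[...,2]
for n,u,v,x,y in (("l1",297.5,239.2,-.045,.075),("r1",361.3,231.2,-.045,-.075),("l4",288.3,168.8,.117,.075)):
    print(n,onplane(c,u,v,.108),W[int(v),int(u)],st(x,y))
# deck corners from crop
for u,v in ((33,85),(447,38),(517,528),(95,578)): print(onplane(c,260+u/4,140+v/3.75,.062))
# other view: selector region and packs from scene
f=np.load("scene0.npz");c2=r.camera_params("scene");W2=cloud(c2,f["d"]);z2=W2[...,2]
m=np.zeros_like(z2,bool);m[180:290,235:395]=1
dk=m&(abs(z2-.062)<.004);print("scene deck",rect(W2[dk][:,:2]),np.nanmedian(z2[dk]))
for n,x in (("sel",.46),):
    k=m&(np.hypot(W2[...,0]-.46,W2[...,1]+.045)<.035)&(z2>.1)&(z2<.125);print(n,k.sum(),rect(W2[k][:,:2]))
k=m&(z2>.1)&(z2<.115)&(W2[...,1]>.0);print(rect(W2[k][:,:2]),"exp centre",st(.036,.075),"len",.162+.041)
k=m&(z2>.1)&(z2<.115)&(W2[...,1]<-.06);print(rect(W2[k][:,:2]),"exp centre",st(.009,-.075),"len",.108+.041)
k=(z>.1)&(z<.115)&(W[...,1]>.0)&(W[...,1]<.12)&(W[...,0]>.45)&(W[...,0]<.74);print("top",rect(W[k][:,:2]))
E
```

```text
l1 [0.5245881  0.03843639 0.108     ] [0.52496778 0.03954809 0.10858511] [0.51868134 0.03821122]
r1 [ 0.54501022 -0.10542257  0.108     ] [ 0.54564313 -0.10485759  0.10632039] [ 0.53981653 -0.11029233]
l4 [0.68557881 0.0625103  0.108     ] [0.68787637 0.06336189 0.10597794] [0.67906518 0.06103722]
[0.70989569 0.11319805 0.062     ]
[ 0.74377807 -0.13147586  0.062     ]
[ 0.43515914 -0.17482173  0.062     ]
[0.40031131 0.06996469 0.062     ]
scene deck (array([0.56460913, 0.02043491]), array([0.35253223, 0.31467813]), -81.99983882904053) 0.06214474006907583
sel 150 (array([ 0.46238605, -0.04073789]), array([0.04952276, 0.01792168]), 42.22719955444336)
(array([0.60327222, 0.05263699]), array([0.20215617, 0.06347285]), 8.926901817321777) exp centre [0.59887326 0.04962422] len 0.203
(array([ 0.55936621, -0.10042119]), array([0.22438791, 0.07778491]), -0.26203155517578125) exp centre [ 0.59327781 -0.10268366] len 0.149
top (array([0.60596716, 0.05066121]), array([0.20287682, 0.06146854]), 7.932920455932617)
```

```bash
sed -i 's/^S0=.*/S0=np.array([.5795,-.0277]); SA=np.deg2rad(8.0)/' h.py; python3 -c "
from h import *
go(*st(-.12,0),.25,226)"
```

```text
pos [ 0.2913 -0.6634  0.2178] yaw 23.7 F [ 0.4  0.2 -0.3] w 93.0 g 0.0 t 0.1
tx 16.16 ty -19.95 tz -1.29 twist 31.54
```

>>> arm_command --motion '[{"gripper":50,"tx":0,"ty":0,"tz":-1.3,"twist":0},{"gripper":50,"tx":16.2,"ty":-19.9,"tz":-1.3,"twist":-20},{"gripper":50,"tx":16.2,"ty":-19.9,"tz":-1.3,"twist":-20},{"gripper":50,"tx":16.2,"ty":-19.9,"tz":-1.3,"twist":-20},{"gripper":50,"tx":16.2,"ty":-19.9,"tz":-1.3,"twist":-20},{"gripper":50,"tx":16.2,"ty":-19.9,"tz":-1.3,"twist":-20},{"gripper":50,"tx":16.2,"ty":-19.9,"tz":-1.3,"twist":-20},{"gripper":50,"tx":16.2,"ty":-19.9,"tz":-1.3,"twist":-20},{"gripper":50,"tx":16.2,"ty":-19.9,"tz":-1.3,"twist":-20},{"gripper":50,"tx":16.2,"ty":-19.9,"tz":-1.3,"twist":-20},{"gripper":50,"tx":16.2,"ty":-19.9,"tz":-1.3,"twist":-20},{"gripper":50,"tx":16.2,"ty":-19.9,"tz":-1.3,"twist":-20}]'

```text
time_s: 1.6
position: [0.4629, -0.0415, 0.2513]
ee_rot: [1.473, 2.775, 0.002]
contact_force: [-1.3, -0.6, -0.5]
gripper_width: 0.0501
grasp_force: 0.0
```

```bash
python3 -c "
from h import *
go(*st(-.12,0),.25,226); print(r.state()['joint_positions'])"
```

```text
pos [ 0.4629 -0.0415  0.2513] yaw 124.1 F [-1.3 -0.6 -0.5] w 50.1 g 0.0 t 1.6
tx -0.05 ty -0.14 tz 0.05 twist -20.39
[ 0.45372653  0.29412175 -0.60870687  2.11053276  0.2316159   0.80011499
  0.29718011]
```

>>> arm_command --motion '[{"gripper":50,"tx":0,"ty":-0.1,"tz":0,"twist":-20.4},{"gripper":50,"tx":0,"ty":-0.1,"tz":0,"twist":-20.4},{"gripper":50,"tx":0,"ty":-0.1,"tz":0,"twist":-20.4},{"gripper":50,"tx":0,"ty":-0.1,"tz":0,"twist":-20.4},{"gripper":50,"tx":0,"ty":-0.1,"tz":0,"twist":-20.4},{"gripper":50,"tx":0,"ty":-0.1,"tz":0,"twist":-20.4},{"gripper":50,"tx":0,"ty":-0.1,"tz":0,"twist":-20.4},{"gripper":50,"tx":0,"ty":-0.1,"tz":0,"twist":-20.4},{"gripper":50,"tx":0,"ty":-0.1,"tz":0,"twist":-20.4},{"gripper":50,"tx":0,"ty":-0.1,"tz":0,"twist":-20.4},{"gripper":50,"tx":0,"ty":-0.1,"tz":0,"twist":-20.4},{"gripper":50,"tx":0,"ty":-0.1,"tz":0,"twist":-20.4}]'

```text
time_s: 3.1
position: [0.4601, -0.0469, 0.251]
ee_rot: [1.217, -2.896, -0.0]
contact_force: [-0.0, 0.2, 0.2]
gripper_width: 0.0501
grasp_force: 0.0
```

```bash
python3 - <<'E'
from h import *
s=r.state();c=r.camera_params("wrist");p,d=r.grab_frame("wrist");cv2.imwrite("pics/w1.png",p[:,:,::-1]);np.savez("w1.npz",p=p,d=d)
W=cloud(c,d);z=W[...,2]; sx=st(-.12,0)
m=(np.hypot(W[...,0]-sx[0],W[...,1]-sx[1])<.04)&(z>.1)&(z<.13); print(m.sum(),rect(W[m][:,:2]),np.nanmedian(z[m]))
print(proj(c,[*sx,.11]))
k=(z>.1)&(z<.115)&(W[...,1]>.0)&(W[...,1]<.12)&(W[...,0]>.45)&(W[...,0]<.74);print("bank",k.sum(),rect(W[k][:,:2]) if k.sum() else 0)
go(*sx,.25,226); print(s["joint_positions"])
E
```

```text
860 (array([ 0.464022  , -0.04129496]), array([0.05168244, 0.01500417]), 40.68016052246094) 0.11234811444494963
[314.13362377 231.79541385]
bank 4184 (array([0.59904907, 0.05155811]), array([0.19266908, 0.06161177]), 8.323831558227539)
pos [ 0.4601 -0.0469  0.2511] yaw -134.4 F [-0.3 -0.  -0.2] w 49.8 g 0.0 t 3.15
tx -0.09 ty 0.05 tz 0.04 twist -0.08
[ 0.78193545  0.40676481 -1.06361403  2.09953216  0.46097681  0.89053561
  1.81869513]
```

View pics/w1.png

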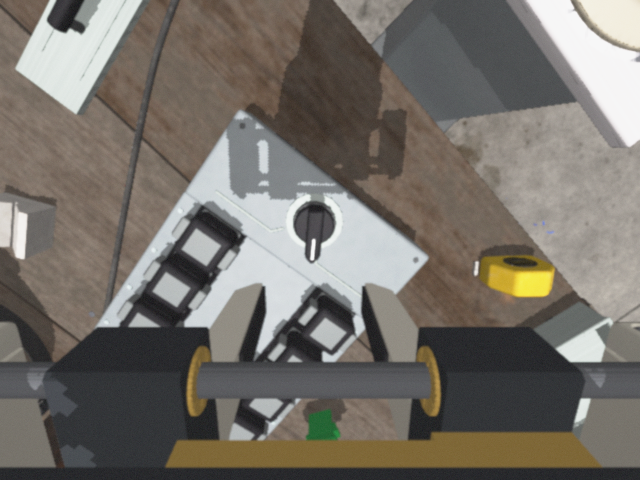

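The wrist view shows the selector at (315,230) between the fingers, with its nose pointing down the picture. All three views agree on the axis at about (0.461, -0.044) and a bar yaw of about 41°.

```bash
python3 -c "
from h import *
go(.4610,-.0441,.088,221.3)"
```

```text
pos [ 0.4601 -0.0469  0.2511] yaw -134.4 F [-0.3 -0.  -0.2] w 49.8 g 0.0 t 3.15
tx -0.10 ty 0.05 tz 6.52 twist 0.86
```

>>> arm_command --motion '[{"gripper":50,"tx":-0.1,"ty":0.05,"tz":0,"twist":0.9},{"gripper":50,"tx":-0.1,"ty":0.05,"tz":2,"twist":0.9},{"gripper":50,"tx":-0.1,"ty":0.05,"tz":4,"twist":0.9},{"gripper":50,"tx":-0.1,"ty":0.05,"tz":5.5,"twist":0.9},{"gripper":50,"tx":-0.1,"ty":0.05,"tz":6.5,"twist":0.9},{"gripper":50,"tx":-0.1,"ty":0.05,"tz":6.5,"twist":0.9},{"gripper":50,"tx":-0.1,"ty":0.05,"tz":6.5,"twist":0.9}]'

```text
time_s: 4.03
position: [0.4615, -0.0439, 0.0894]
ee_rot: [-1.105, 2.94, -0.001]
contact_force: [-0.3, 0.4, 0.6]
gripper_width: 0.0502
grasp_force: 0.0
```

```bash
python3 -c "
from h import *
go(.4610,-.0441,.088,221.3)"
```

```text
pos [ 0.4615 -0.0439  0.0894] yaw -138.8 F [-0.3  0.4  0.6] w 50.2 g 0.0 t 4.025
tx 0.02 ty 0.01 tz 0.06 twist -0.02
```

Close on the bar, then pull it up 11.5 mm.

>>> arm_command --motion '[{"gripper":5},{"gripper":5},{"gripper":5},{"gripper":5},{"gripper":5},{"gripper":5,"tz":-0.2},{"gripper":5,"tz":-0.4},{"gripper":5,"tz":-0.44},{"gripper":5,"tz":-0.44}]' --grip_force 40

```text
invalid input at $.motion[0]: expected keys gripper, tx, ty, tz, twist
```

```bash
python3 -c "
from h import *
go(.4610,-.0441,.1,150)"
```

```text
pos [ 0.4615 -0.0439  0.0894] yaw -138.8 F [-0.3  0.4  0.6] w 50.2 g 0.0 t 4.025
tx 0.02 ty 0.01 tz -0.42 twist 14.24
```

>>> arm_command --motion '[{"gripper":5,"tx":0,"ty":0,"tz":0,"twist":0},{"gripper":5,"tx":0,"ty":0,"tz":0,"twist":0},{"gripper":5,"tx":0,"ty":0,"tz":0,"twist":0},{"gripper":5,"tx":0,"ty":0,"tz":0,"twist":0},{"gripper":5,"tx":0,"ty":0,"tz":0,"twist":0},{"gripper":5,"tx":0,"ty":0,"tz":-0.2,"twist":0},{"gripper":5,"tx":0,"ty":0,"tz":-0.4,"twist":0},{"gripper":5,"tx":0,"ty":0,"tz":-0.44,"twist":0},{"gripper":5,"tx":0,"ty":0,"tz":-0.44,"twist":0}]' --grip_force 40

```text
time_s: 5.15
position: [0.4613, -0.0445, 0.0996]
ee_rot: [-1.105, 2.941, -0.0]
contact_force: [5.3, -2.1, -10.0]
gripper_width: 0.0145
grasp_force: 40.0
```

```bash
python3 -c "
from h import *
go(.4610,-.0441,.1,150)"
```

```text
pos [ 0.4613 -0.0445  0.0996] yaw -138.8 F [  5.3  -2.1 -10. ] w 14.5 g 40.0 t 5.15
tx -0.00 ty 0.02 tz -0.02 twist 14.24
```

>>> arm_command --motion '[{"gripper":5,"tx":0,"ty":0,"tz":0,"twist":2},{"gripper":5,"tx":0,"ty":0,"tz":0,"twist":4},{"gripper":5,"tx":0,"ty":0,"tz":0,"twist":6},{"gripper":5,"tx":0,"ty":0,"tz":0,"twist":8},{"gripper":5,"tx":0,"ty":0,"tz":0,"twist":10},{"gripper":5,"tx":0,"ty":0,"tz":0,"twist":12},{"gripper":5,"tx":0,"ty":0,"tz":0,"twist":14.2},{"gripper":5,"tx":0,"ty":0,"tz":0,"twist":14.2},{"gripper":5,"tx":0,"ty":0,"tz":0,"twist":14.2}]'

```text
time_s: 6.28
position: [0.4614, -0.0448, 0.0995]
ee_rot: [0.809, 3.035, -0.001]
contact_force: [4.2, -6.0, -8.7]
gripper_width: 0.0149
grasp_force: 40.0
```

```bash
python3 -c "
from h import *
go(.4610,-.0441,.089,150)"
```

```text
pos [ 0.4614 -0.0448  0.0995] yaw 150.2 F [ 4.2 -6.  -8.7] w 14.9 g 40.0 t 6.275
tx 0.03 ty 0.02 tz 0.42 twist 0.03
```

>>> arm_command --motion '[{"gripper":5,"tx":0,"ty":0,"tz":0.2,"twist":0},{"gripper":5,"tx":0,"ty":0,"tz":0.4,"twist":0},{"gripper":5,"tx":0,"ty":0,"tz":0.42,"twist":0},{"gripper":40,"tx":0,"ty":0,"tz":0.42,"twist":0},{"gripper":50,"tx":0,"ty":0,"tz":0.42,"twist":0},{"gripper":50,"tx":0,"ty":0,"tz":0.42,"twist":0},{"gripper":50,"tx":0,"ty":0,"tz":0.42,"twist":0},{"gripper":50,"tx":0,"ty":0,"tz":-2,"twist":0},{"gripper":50,"tx":0,"ty":0,"tz":-4,"twist":0},{"gripper":50,"tx":0,"ty":0,"tz":-6,"twist":0},{"gripper":50,"tx":0,"ty":0,"tz":-6,"twist":0}]'

```text
time_s: 7.65
position: [0.4627, -0.0441, 0.2527]
ee_rot: [0.807, 3.03, 0.001]
contact_force: [-0.1, -0.2, -0.4]
gripper_width: 0.05
grasp_force: 0.0
```

```bash
python3 - <<'E'
from h import *
s=r.state();c=r.camera_params("wrist");p,d=r.grab_frame("wrist");cv2.imwrite("pics/w2.png",p[:,:,::-1])
W=cloud(c,d);z=W[...,2]; sx=st(-.12,0)
m=(np.hypot(W[...,0]-sx[0],W[...,1]-sx[1])<.04)&(z>.1)&(z<.13); print(m.sum(),rect(W[m][:,:2]),np.nanmedian(z[m]))
for n,k in (("L",W[...,1]-.04>0),("R",W[...,1]<-.055)):
  k=k&(z>.1)&(z<.113)&(abs(W[...,1])<.15)&(W[...,0]>.47)&(W[...,0]<.76)
  print(n,k.sum(),rect(W[k][:,:2]))
l1=st(-.045,.075); go(*l1,.25,188)
c=r.camera_params("top");p,d=r.grab_frame("top");np.savez("top1.npz",p=p,d=d)
E
```

```text
840 (array([ 0.46452756, -0.04548467]), array([0.05089668, 0.0140407 ]), -29.608348846435547) 0.11247566691815158
L 3976 (array([0.57633459, 0.05630165]), array([0.14843953, 0.04623192]), 8.166358947753906)
R 3513 (array([ 0.571125  , -0.10126744]), array([0.2078069, 0.0778905]), -4.81292724609375)
pos [ 0.4616 -0.0445  0.2509] yaw 150.2 F [ 0.5 -0.1 -0.6] w 49.8 g 0.0 t 7.7
tx -0.49 ty 4.19 tz 0.03 twist -7.57
```

View pics/w2.png

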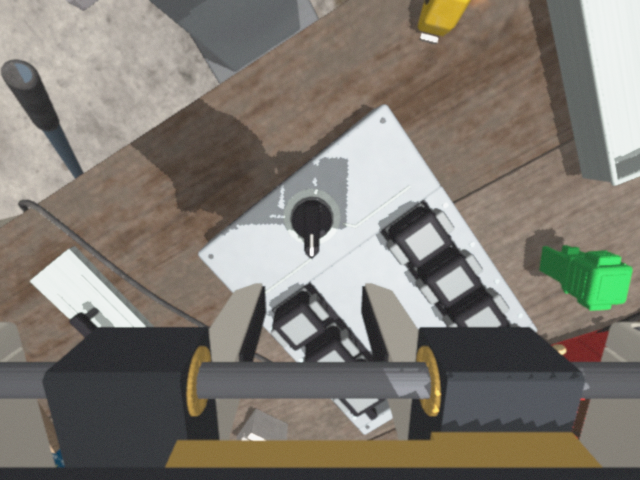

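The selector at (312,220) is now home: its top is at 0.112 as before, and its angle is -37.6° to the station (-0.656 rad). Next, over pack l1.

>>> arm_command --motion '[{"gripper":93,"tx":-0.5,"ty":4.2,"tz":0,"twist":-7.6},{"gripper":93,"tx":-0.5,"ty":4.2,"tz":0,"twist":-7.6},{"gripper":93,"tx":-0.5,"ty":4.2,"tz":0,"twist":-7.6},{"gripper":93,"tx":-0.5,"ty":4.2,"tz":0,"twist":-7.6},{"gripper":93,"tx":-0.5,"ty":4.2,"tz":0,"twist":-7.6},{"gripper":93,"tx":-0.5,"ty":4.2,"tz":0,"twist":-7.6}]'

```text
time_s: 8.5
position: [0.5236, 0.0406, 0.2487]
ee_rot: [0.221, -3.132, -0.0]
contact_force: [0.7, 0.1, -0.4]
gripper_width: 0.0929
grasp_force: 0.0
```

```bash
python3 - <<'E'
from h import *
s=r.state();c=r.camera_params("wrist");p,d=r.grab_frame("wrist");cv2.imwrite("pics/w3.png",p[:,:,::-1]);np.savez("w3.npz",p=p,d=d)
W=cloud(c,d);z=W[...,2]
Ri=np.array([[np.cos(SA),np.sin(SA)],[-np.sin(SA),np.cos(SA)]])
L=(W[...,:2]-S0)@Ri.T
for i,x in enumerate((-.045,.009,.063,.117)):
  for sd in (1,-1):
    k=(abs(L[...,0]-x)<.027)&(abs(L[...,1]-sd*.075)<.045)&(z>.1045)&(z<.113)
    if k.sum()>100: q=L[k]; print("LR"[sd<0]+str(i+1),k.sum(),np.round([*np.percentile(q[:,0],[1,99]),*np.percentile(q[:,1],[1,99])],4),np.median(z[k]))
l1=st(-.045,.075); go(*l1,.072,188)
# tray from depth of top picture: floor region and rim
f=np.load("top1.npz");c=r.camera_params("top");W=cloud(c,f["d"]);z=W[...,2]
for nm,lo,hi in (("floor",.008,.02),("rim",.048,.06)):
  k=np.zeros(z.shape,bool); k[190:350,105:225]=1; k&=(z>lo)&(z<hi)
  n,l,st_,_=cv2.connectedComponentsWithStats(k.astype(np.uint8)); b=l==1+np.argmax(st_[1:,4])
  print(nm,b.sum(),rect(W[b][:,:2]))
E
```

```text
L1 1986 [-0.0641 -0.0241  0.0543  0.0973] 0.10925819295229722
R1 2005 [-0.0636 -0.0238 -0.0939 -0.0524] 0.10947375552307484
L2 1748 [-0.0106  0.0285  0.055   0.0975] 0.10933351127464491
R2 1764 [-0.0099  0.0289 -0.0938 -0.0522] 0.1095062299125481
L3 1545 [0.0434 0.0824 0.0551 0.0976] 0.10936123160391524
R3 317 [ 0.0436  0.0657 -0.0941 -0.0716] 0.10885469626112801
pos [0.5238 0.0407 0.249 ] yaw -171.9 F [-0.5 -0.5  0.9] w 93.1 g 0.0 t 8.55
tx -0.03 ty -0.02 tz 7.08 twist 0.02
floor 7821 (array([0.45563675, 0.35595389]), array([0.28526501, 0.1679303 ]), -6.5805511474609375)
rim 948 (array([0.46039734, 0.35001187]), array([0.30746857, 0.18717899]), -6.333595275878906)
```

```bash
sed -i 's/^S0=.*/S0=np.array([.5804,-.0266]); SA=np.deg2rad(8.15)/' h.py; cat >> h.py <<'E'
def tr(x,y,T=(.457,.354),A=-6.4):
    a=np.radians(A); return np.array(T)+np.array([np.cos(a)*x-np.sin(a)*y,np.sin(a)*x+np.cos(a)*y])
E
python3 -c "
from h import *
go(*st(-.045,.075),.071,188.15)"
```

```text
pos [0.5238 0.0407 0.249 ] yaw -171.9 F [-0.5 -0.5  0.9] w 93.1 g 0.0 t 8.55
tx -0.06 ty 0.02 tz 7.12 twist -0.01
```

>>> arm_command --motion '[{"gripper":93,"tx":-0.05,"ty":0,"tz":2,"twist":0},{"gripper":93,"tx":-0.05,"ty":0,"tz":4,"twist":0},{"gripper":93,"tx":-0.05,"ty":0,"tz":6,"twist":0},{"gripper":93,"tx":-0.05,"ty":0,"tz":7.1,"twist":0},{"gripper":93,"tx":-0.05,"ty":0,"tz":7.1,"twist":0},{"gripper":40,"tx":-0.05,"ty":0,"tz":7.1,"twist":0},{"gripper":40,"tx":-0.05,"ty":0,"tz":7.1,"twist":0},{"gripper":40,"tx":-0.05,"ty":0,"tz":7.1,"twist":0},{"gripper":40,"tx":-0.05,"ty":0,"tz":7.1,"twist":0},{"gripper":40,"tx":-0.05,"ty":0,"tz":7.1,"twist":0},{"gripper":40,"tx":-0.05,"ty":0,"tz":7.1,"twist":0}]' --grip_force 40

```text
time_s: 9.93
position: [0.5258, 0.0405, 0.0731]
ee_rot: [-0.224, 3.132, -0.002]
contact_force: [-2.1, -2.5, 12.2]
gripper_width: 0.0452
grasp_force: 40.0
```

>>> arm_command --motion '[{"gripper":40,"tx":0,"ty":0,"tz":-0.4,"twist":0},{"gripper":40,"tx":0,"ty":0,"tz":-0.8,"twist":0},{"gripper":40,"tx":0,"ty":0,"tz":-1.6,"twist":0},{"gripper":40,"tx":0,"ty":0,"tz":-2.4,"twist":0},{"gripper":40,"tx":0,"ty":0,"tz":-3.4,"twist":0},{"gripper":40,"tx":0,"ty":0,"tz":-4.4,"twist":0},{"gripper":40,"tx":0,"ty":0,"tz":-4.4,"twist":0}]'

```text
time_s: 10.8
position: [0.526, 0.0411, 0.1836]
ee_rot: [-0.224, 3.131, 0.0]
contact_force: [0.4, -0.4, -2.9]
gripper_width: 0.0454
grasp_force: 40.0
```

```bash
python3 -c "
from h import *
go(*tr(-.096,0),.181,173.6)"
```

```text
pos [0.526  0.0411 0.1836] yaw -171.8 F [ 0.4 -0.4 -2.9] w 45.4 g 40.0 t 10.8
tx 4.66 ty 13.75 tz 0.11 twist 2.92
```

>>> arm_command --motion '[{"gripper":40,"tx":1.2,"ty":3.5,"tz":0,"twist":0.8},{"gripper":40,"tx":2.3,"ty":6.8,"tz":0,"twist":1.5},{"gripper":40,"tx":3.1,"ty":9.1,"tz":0,"twist":2.2},{"gripper":40,"tx":3.9,"ty":11.4,"tz":0,"twist":2.9},{"gripper":40,"tx":4.4,"ty":13,"tz":0,"twist":2.9},{"gripper":40,"tx":4.7,"ty":13.8,"tz":0,"twist":2.9},{"gripper":40,"tx":4.7,"ty":13.8,"tz":0,"twist":2.9},{"gripper":40,"tx":4.7,"ty":13.8,"tz":0,"twist":2.9}]'

```text
time_s: 11.8
position: [0.3594, 0.3647, 0.1811]
ee_rot: [-0.171, -3.136, 0.003]
contact_force: [0.2, -0.7, -2.9]
gripper_width: 0.0449
grasp_force: 40.0
```

```bash
python3 - <<'E'
from h import *
c=r.camera_params("top");p,d=r.grab_frame("top");W=cloud(c,d);z=W[...,2];np.savez("top2.npz",p=p,d=d)
c2=r.camera_params("wrist");p2,d2=r.grab_frame("wrist");W2=cloud(c2,d2);cv2.imwrite("pics/w4.png",p2[:,:,::-1])
for nm,V,lo,hi in (("floor",W,.008,.02),("wfloor",W2,.009,.018),("wrim",W2,.05,.058)):
  z=V[...,2]; k=(z>lo)&(z<hi)&(V[...,1]>.23)&(V[...,1]<.5)&(V[...,0]>.28)&(V[...,0]<.65)
  n,l,s,_=cv2.connectedComponentsWithStats(k.astype(np.uint8)); b=l==1+np.argmax(s[1:,4])
  print(nm,b.sum(),rect(V[b][:,:2]))
go(*tr(-.096,0),.071,173.6)
E
```

```text
floor 6606 (array([0.45570956, 0.35545587]), array([0.28530612, 0.16811563]), -6.5005340576171875)
wfloor 15209 (array([0.38366724, 0.36026654]), array([0.1753972 , 0.13164491]), 83.75440216064453)
wrim 581 (array([0.36371106, 0.27652444]), array([0.14022943, 0.0395865 ]), -23.115760803222656)
pos [0.3603 0.364  0.1814] yaw 173.6 F [-0.1  0.  -3. ] w 44.8 g 40.0 t 11.9
tx -0.05 ty 0.03 tz 4.42 twist 0.00
```

View pics/w4.png

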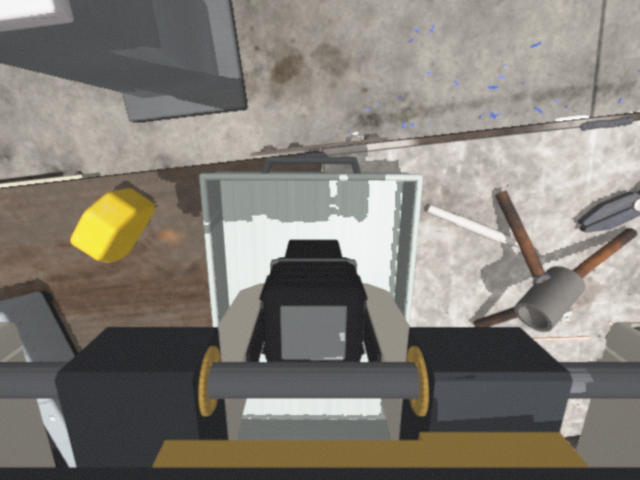

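Wrist view: the pack is held square at (313,310), in the middle between the tray walls at u=202 and u=420. I'll lower it and let go.

>>> arm_command --motion '[{"gripper":40,"tx":-0.05,"ty":0,"tz":1.5,"twist":0},{"gripper":40,"tx":-0.05,"ty":0,"tz":3,"twist":0},{"gripper":40,"tx":-0.05,"ty":0,"tz":4,"twist":0},{"gripper":40,"tx":-0.05,"ty":0,"tz":4.35,"twist":0},{"gripper":40,"tx":-0.05,"ty":0,"tz":4.35,"twist":0},{"gripper":40,"tx":-0.05,"ty":0,"tz":4.35,"twist":0}]'

```text
time_s: 12.65
position: [0.3615, 0.3656, 0.0742]
ee_rot: [0.173, 3.136, 0.002]
contact_force: [-0.5, -0.1, -2.7]
gripper_width: 0.0451
grasp_force: 40.0
```

>>> arm_command --motion '[{"gripper":40,"tx":0,"ty":0,"tz":0.06,"twist":0},{"gripper":40,"tx":0,"ty":0,"tz":0.12,"twist":0},{"gripper":40,"tx":0,"ty":0,"tz":0.12,"twist":0}]'

```text
time_s: 13.02
position: [0.361, 0.3655, 0.0704]
ee_rot: [0.172, 3.137, 0.0]
contact_force: [-0.1, -0.2, -3.0]
gripper_width: 0.0449
grasp_force: 40.0
```

>>> arm_command --motion '[{"gripper":40,"tx":0,"ty":0,"tz":0.05,"twist":0},{"gripper":40,"tx":0,"ty":0,"tz":0.1,"twist":0},{"gripper":40,"tx":0,"ty":0,"tz":0.1,"twist":0}]'

```text
time_s: 13.4
position: [0.3612, 0.3656, 0.0699]
ee_rot: [0.172, 3.134, 0.0]
contact_force: [-3.6, -5.6, 28.2]
gripper_width: 0.0454
grasp_force: 40.0
```

>>> arm_command --motion '[{"gripper":40,"tx":0,"ty":0,"tz":-0.1,"twist":0},{"gripper":60,"tx":0,"ty":0,"tz":-0.1,"twist":0},{"gripper":85,"tx":0,"ty":0,"tz":-0.1,"twist":0},{"gripper":85,"tx":0,"ty":0,"tz":-0.1,"twist":0},{"gripper":85,"tx":0,"ty":0,"tz":-0.1,"twist":0},{"gripper":85,"tx":0,"ty":0,"tz":-1,"twist":0},{"gripper":85,"tx":0,"ty":0,"tz":-2.5,"twist":0},{"gripper":93,"tx":0,"ty":0,"tz":-4.5,"twist":0},{"gripper":93,"tx":0,"ty":0,"tz":-4.5,"twist":0}]'

```text
time_s: 14.52
position: [0.362, 0.367, 0.1834]
ee_rot: [0.173, 3.133, 0.007]
contact_force: [-0.1, -0.1, -0.0]
gripper_width: 0.0926
grasp_force: 0.0
```

```bash
python3 - <<'E'
from h import *
c2=r.camera_params("wrist");p2,d2=r.grab_frame("wrist");W=cloud(c2,d2);z=W[...,2]
k=(z>.095)&(z<.115)&(np.hypot(W[...,0]-.361,W[...,1]-.365)<.06); print("placed",k.sum(),rect(W[k][:,:2]) if k.sum() else 0,np.nanmedian(z[k]))
go(*st(.009,.075),.181,188.15)
E
```

```text
placed 3764 (array([0.35914172, 0.36679901]), array([0.06248214, 0.04030584]), 83.5678482055664) 0.10589684135925478
pos [0.3617 0.3659 0.1816] yaw 173.7 F [-0.6 -0.1  0.4] w 92.5 g 0.0 t 14.575
tx -10.02 ty -11.64 tz 0.02 twist -2.90
```

Pack l1 is standing in the tray. On to l2.

>>> arm_command --motion '[{"gripper":93,"tx":-10,"ty":-11.65,"tz":0,"twist":-2.9},{"gripper":93,"tx":-10,"ty":-11.65,"tz":0,"twist":-2.9},{"gripper":93,"tx":-10,"ty":-11.65,"tz":0,"twist":-2.9},{"gripper":93,"tx":-10,"ty":-11.65,"tz":0,"twist":-2.9},{"gripper":93,"tx":-10,"ty":-11.65,"tz":0,"twist":-2.9},{"gripper":93,"tx":-10,"ty":-11.65,"tz":0,"twist":-2.9},{"gripper":93,"tx":-10,"ty":-11.65,"tz":0,"twist":-2.9},{"gripper":93,"tx":-10,"ty":-11.65,"tz":0,"twist":-2.9},{"gripper":93,"tx":-10,"ty":-11.65,"tz":0,"twist":-2.9}]'

```text
time_s: 15.7
position: [0.5765, 0.0505, 0.18]
ee_rot: [0.229, -3.132, -0.001]
contact_force: [-0.4, 0.5, -0.3]
gripper_width: 0.0932
grasp_force: 0.0
```

```bash
python3 -c "
from h import *
go(*st(.009,.075),.071,188.15)"
```

```text
pos [0.5765 0.0505 0.18  ] yaw -171.6 F [-0.4  0.5 -0.3] w 93.2 g 0.0 t 15.7
tx -0.08 ty -0.07 tz 4.36 twist 0.04
```

>>> arm_command --motion '[{"gripper":93,"tx":-0.08,"ty":-0.05,"tz":2,"twist":0},{"gripper":93,"tx":-0.08,"ty":-0.05,"tz":3.6,"twist":0},{"gripper":93,"tx":-0.08,"ty":-0.05,"tz":4.36,"twist":0},{"gripper":93,"tx":-0.08,"ty":-0.05,"tz":4.36,"twist":0},{"gripper":40,"tx":-0.08,"ty":-0.05,"tz":4.36,"twist":0},{"gripper":40,"tx":-0.08,"ty":-0.05,"tz":4.36,"twist":0},{"gripper":40,"tx":-0.08,"ty":-0.05,"tz":4.36,"twist":0},{"gripper":40,"tx":-0.08,"ty":-0.05,"tz":4.36,"twist":0},{"gripper":40,"tx":-0.08,"ty":-0.05,"tz":4.36,"twist":0},{"gripper":40,"tx":-0.08,"ty":-0.05,"tz":4.36,"twist":0}]' --grip_force 40

```text
time_s: 16.95
position: [0.5801, 0.0478, 0.0723]
ee_rot: [-0.225, 3.132, -0.0]
contact_force: [-2.2, -1.4, 10.6]
gripper_width: 0.0455
grasp_force: 40.0
```

>>> arm_command --motion '[{"gripper":40,"tx":0,"ty":0,"tz":-0.4,"twist":0},{"gripper":40,"tx":0,"ty":0,"tz":-0.8,"twist":0},{"gripper":40,"tx":0,"ty":0,"tz":-1.6,"twist":0},{"gripper":40,"tx":0,"ty":0,"tz":-2.4,"twist":0},{"gripper":40,"tx":0,"ty":0,"tz":-3.4,"twist":0},{"gripper":40,"tx":0,"ty":0,"tz":-4.4,"twist":0},{"gripper":40,"tx":0,"ty":0,"tz":-4.4,"twist":0}]'

```text
time_s: 17.82
position: [0.5808, 0.0479, 0.1838]
ee_rot: [-0.224, 3.13, 0.0]
contact_force: [0.4, -0.8, -1.8]
gripper_width: 0.045
grasp_force: 40.0
```

```bash
python3 -c "
from h import *
go(*tr(-.032,0),.181,173.6)"
```

```text
pos [0.5808 0.0479 0.1838] yaw -171.8 F [ 0.4 -0.8 -1.8] w 45.0 g 40.0 t 17.825
tx 4.40 ty 13.15 tz 0.11 twist 2.92
```

>>> arm_command --motion '[{"gripper":40,"tx":1.1,"ty":3.3,"tz":0,"twist":0.8},{"gripper":40,"tx":1.9,"ty":5.6,"tz":0,"twist":1.5},{"gripper":40,"tx":2.7,"ty":7.9,"tz":0,"twist":2.2},{"gripper":40,"tx":3.5,"ty":10.2,"tz":0,"twist":2.9},{"gripper":40,"tx":4.1,"ty":12.2,"tz":0,"twist":2.9},{"gripper":40,"tx":4.4,"ty":13.15,"tz":0,"twist":2.9},{"gripper":40,"tx":4.4,"ty":13.15,"tz":0,"twist":2.9},{"gripper":40,"tx":4.4,"ty":13.15,"tz":0,"twist":2.9}]'

```text
time_s: 18.82
position: [0.424, 0.3562, 0.1807]
ee_rot: [-0.173, -3.136, 0.002]
contact_force: [-0.1, -1.0, -1.9]
gripper_width: 0.0452
grasp_force: 40.0
```

```bash
cat >> h.py <<'E'
def traychk():
    c=r.camera_params("top");p,d=r.grab_frame("top");V=cloud(c,d);z=V[...,2]
    k=(z>.008)&(z<.02)&(V[...,1]>.2)&(V[...,1]<.52)&(V[...,0]>.25)&(V[...,0]<.68)
    n,l,s,_=cv2.connectedComponentsWithStats(k.astype(np.uint8)); b=l==1+np.argmax(s[1:,4]); print("tray floor",b.sum(),rect(V[b][:,:2]))
    q=(z>.095)&(z<.115)&(V[...,1]>.2)&(V[...,1]<.52)&(V[...,0]>.25)&(V[...,0]<.68); print("tall",q.sum())
    np.savez("toplast.npz",p=p,d=d)
E
python3 -c "
from h import *
traychk();go(*tr(-.032,0),.0705,173.6)"
```

```text
tray floor 4255 (array([0.48997461, 0.3518663 ]), array([0.21592224, 0.16875533]), -6.53033447265625)
tall 3
pos [0.4244 0.3558 0.1808] yaw 173.6 F [ 0.2 -0.9 -2. ] w 44.9 g 40.0 t 18.875
tx -0.03 ty 0.07 tz 4.41 twist 0.01
```

>>> arm_command --motion '[{"gripper":40,"tx":0,"ty":0.07,"tz":1.5,"twist":0},{"gripper":40,"tx":0,"ty":0.07,"tz":3,"twist":0},{"gripper":40,"tx":0,"ty":0.07,"tz":4,"twist":0},{"gripper":40,"tx":0,"ty":0.07,"tz":4.35,"twist":0},{"gripper":40,"tx":0,"ty":0.07,"tz":4.42,"twist":0},{"gripper":40,"tx":0,"ty":0.07,"tz":4.46,"twist":0},{"gripper":40,"tx":0,"ty":0.07,"tz":4.46,"twist":0}]'

```text
time_s: 19.75
position: [0.4245, 0.3592, 0.0706]
ee_rot: [0.173, 3.136, 0.001]
contact_force: [1.2, 0.0, -1.0]
gripper_width: 0.0449
grasp_force: 40.0
```

>>> arm_command --motion '[{"gripper":40,"tx":0,"ty":0,"tz":0.03,"twist":0},{"gripper":60,"tx":0,"ty":0,"tz":0.03,"twist":0},{"gripper":85,"tx":0,"ty":0,"tz":0,"twist":0},{"gripper":85,"tx":0,"ty":0,"tz":0,"twist":0},{"gripper":85,"tx":0,"ty":0,"tz":0,"twist":0},{"gripper":85,"tx":0,"ty":0,"tz":-1,"twist":0},{"gripper":85,"tx":0,"ty":0,"tz":-2.5,"twist":0},{"gripper":93,"tx":0,"ty":0,"tz":-4.45,"twist":0},{"gripper":93,"tx":0,"ty":0,"tz":-4.45,"twist":0}]'

```text
time_s: 20.88
position: [0.4252, 0.3605, 0.1843]
ee_rot: [0.173, 3.133, 0.006]
contact_force: [0.1, -0.2, -0.7]
gripper_width: 0.0926
grasp_force: 0.0
```

```bash
cat >> h.py <<'E'
def placed(x,y):
    c2=r.camera_params("wrist");p2,d2=r.grab_frame("wrist");W=cloud(c2,d2);z=W[...,2]
    k=(z>.095)&(z<.115)&(abs(W[...,0]-x)<.032)&(abs(W[...,1]-y)<.04); print("placed",k.sum(),rect(W[k][:,:2]) if k.sum() else 0,np.nanmedian(z[k]))
    cv2.imwrite("pics/wlast.png",p2[:,:,::-1])
E
python3 -c "
from h import *
placed(.424,.358);go(*st(.063,.075),.181,188.15)"
```

```text
placed 3783 (array([0.42174271, 0.36051962]), array([0.06216713, 0.04041572]), 83.95903778076172) 0.1058828989305576
pos [0.4248 0.3594 0.1825] yaw 173.7 F [ 0.6 -0.1 -0. ] w 92.8 g 0.0 t 20.925
tx -9.58 ty -11.13 tz 0.06 twist -2.90
```

>>> arm_command --motion '[{"gripper":93,"tx":-9.6,"ty":-11.15,"tz":0,"twist":-2.9},{"gripper":93,"tx":-9.6,"ty":-11.15,"tz":0,"twist":-2.9},{"gripper":93,"tx":-9.6,"ty":-11.15,"tz":0,"twist":-2.9},{"gripper":93,"tx":-9.6,"ty":-11.15,"tz":0,"twist":-2.9},{"gripper":93,"tx":-9.6,"ty":-11.15,"tz":0,"twist":-2.9},{"gripper":93,"tx":-9.6,"ty":-11.15,"tz":0,"twist":-2.9},{"gripper":93,"tx":-9.6,"ty":-11.15,"tz":0,"twist":-2.9},{"gripper":93,"tx":-9.6,"ty":-11.15,"tz":0,"twist":-2.9},{"gripper":93,"tx":-9.6,"ty":-11.15,"tz":0,"twist":-2.9}]'

```text
time_s: 22.05
position: [0.6312, 0.0573, 0.1807]
ee_rot: [0.229, -3.132, -0.001]
contact_force: [0.1, -0.8, -0.2]
gripper_width: 0.0935
grasp_force: 0.0
```

```bash
python3 -c "
from h import *
go(*st(.063,.075),.071,188.15)"
```

```text
pos [0.6312 0.0573 0.1807] yaw -171.6 F [ 0.1 -0.8 -0.2] w 93.5 g 0.0 t 22.05
tx -0.03 ty -0.03 tz 4.39 twist 0.04
```

>>> arm_command --motion '[{"gripper":93,"tx":-0.03,"ty":-0.03,"tz":2,"twist":0},{"gripper":93,"tx":-0.03,"ty":-0.03,"tz":3.6,"twist":0},{"gripper":93,"tx":-0.03,"ty":-0.03,"tz":4.38,"twist":0},{"gripper":93,"tx":-0.03,"ty":-0.03,"tz":4.38,"twist":0},{"gripper":40,"tx":-0.03,"ty":-0.03,"tz":4.38,"twist":0},{"gripper":40,"tx":-0.03,"ty":-0.03,"tz":4.38,"twist":0},{"gripper":40,"tx":-0.03,"ty":-0.03,"tz":4.38,"twist":0},{"gripper":40,"tx":-0.03,"ty":-0.03,"tz":4.38,"twist":0},{"gripper":40,"tx":-0.03,"ty":-0.03,"tz":4.38,"twist":0},{"gripper":40,"tx":-0.03,"ty":-0.03,"tz":4.38,"twist":0}]'

```text
time_s: 23.3
position: [0.6333, 0.0554, 0.0726]
ee_rot: [-0.225, 3.132, 0.0]
contact_force: [-2.4, -0.0, 9.8]
gripper_width: 0.0451
grasp_force: 40.0
```

>>> arm_command --motion '[{"gripper":40,"tx":0,"ty":0,"tz":-0.4,"twist":0},{"gripper":40,"tx":0,"ty":0,"tz":-0.8,"twist":0},{"gripper":40,"tx":0,"ty":0,"tz":-1.6,"twist":0},{"gripper":40,"tx":0,"ty":0,"tz":-2.4,"twist":0},{"gripper":40,"tx":0,"ty":0,"tz":-3.4,"twist":0},{"gripper":40,"tx":0,"ty":0,"tz":-4.4,"twist":0},{"gripper":40,"tx":0,"ty":0,"tz":-4.4,"twist":0}]'

```text
time_s: 24.18
position: [0.6341, 0.0554, 0.1843]
ee_rot: [-0.224, 3.129, 0.0]
contact_force: [0.5, -0.8, -2.7]
gripper_width: 0.0452
grasp_force: 40.0
```

```bash
python3 -c "
from h import *
go(*tr(.032,0),.181,173.6)"
```

```text
pos [0.6341 0.0554 0.1843] yaw -171.8 F [ 0.5 -0.8 -2.7] w 45.2 g 40.0 t 24.175
tx 4.07 ty 12.51 tz 0.13 twist 2.92
```

>>> arm_command --motion '[{"gripper":40,"tx":1.0,"ty":3.1,"tz":0,"twist":0.8},{"gripper":40,"tx":1.8,"ty":5.4,"tz":0,"twist":1.5},{"gripper":40,"tx":2.5,"ty":7.7,"tz":0,"twist":2.2},{"gripper":40,"tx":3.2,"ty":9.9,"tz":0,"twist":2.9},{"gripper":40,"tx":3.8,"ty":11.6,"tz":0,"twist":2.9},{"gripper":40,"tx":4.07,"ty":12.5,"tz":0,"twist":2.9},{"gripper":40,"tx":4.07,"ty":12.5,"tz":0,"twist":2.9},{"gripper":40,"tx":4.07,"ty":12.5,"tz":0,"twist":2.9}]'

```text
time_s: 25.18
position: [0.488, 0.3485, 0.1809]
ee_rot: [-0.174, -3.136, 0.002]
contact_force: [0.1, -0.8, -3.0]
gripper_width: 0.045
grasp_force: 40.0
```

```bash
python3 -c "
from h import *
traychk();go(*tr(.032,0),.0705,173.6)"
```

```text
tray floor 1808 (array([0.54176752, 0.34554861]), array([0.16683623, 0.11159926]), 83.4446029663086)
tall 30
pos [0.4883 0.3482 0.1811] yaw 173.6 F [ 0.9 -0.4 -1.4] w 44.9 g 40.0 t 25.225
tx -0.01 ty 0.09 tz 4.42 twist 0.00
```

Tray unmoved (far end still at x≈0.598).

>>> arm_command --motion '[{"gripper":40,"tx":0,"ty":0.05,"tz":1.5,"twist":0},{"gripper":40,"tx":0,"ty":0.05,"tz":3,"twist":0},{"gripper":40,"tx":0,"ty":0.05,"tz":4,"twist":0},{"gripper":40,"tx":0,"ty":0.05,"tz":4.35,"twist":0},{"gripper":40,"tx":0,"ty":0.05,"tz":4.42,"twist":0},{"gripper":40,"tx":0,"ty":0.05,"tz":4.46,"twist":0},{"gripper":40,"tx":0,"ty":0.05,"tz":4.46,"twist":0}]'

```text
time_s: 26.1
position: [0.4882, 0.3512, 0.0709]
ee_rot: [0.173, 3.136, 0.001]
contact_force: [0.3, 0.1, -2.7]
gripper_width: 0.0448
grasp_force: 40.0
```

>>> arm_command --motion '[{"gripper":40,"tx":0,"ty":0,"tz":0.04,"twist":0},{"gripper":60,"tx":0,"ty":0,"tz":0.04,"twist":0},{"gripper":85,"tx":0,"ty":0,"tz":0.04,"twist":0},{"gripper":85,"tx":0,"ty":0,"tz":0,"twist":0},{"gripper":85,"tx":0,"ty":0,"tz":0,"twist":0},{"gripper":85,"tx":0,"ty":0,"tz":-1,"twist":0},{"gripper":85,"tx":0,"ty":0,"tz":-2.5,"twist":0},{"gripper":93,"tx":0,"ty":0,"tz":-4.45,"twist":0},{"gripper":93,"tx":0,"ty":0,"tz":-4.45,"twist":0}]'

```text
time_s: 27.22
position: [0.489, 0.3526, 0.1849]
ee_rot: [0.173, 3.132, 0.006]
contact_force: [0.7, -0.8, -0.8]
gripper_width: 0.0926
grasp_force: 0.0
```

```bash
python3 -c "
from h import *
placed(.486,.351);go(*st(.117,.075),.181,188.15)"
```

```text
placed 3744 (array([0.48589911, 0.3524447 ]), array([0.06231536, 0.04085619]), 85.033447265625) 0.10588232441740408
pos [0.4884 0.3515 0.1829] yaw 173.7 F [ 0.6  0.2 -0.3] w 92.9 g 0.0 t 27.275
tx -9.10 ty -10.55 tz 0.08 twist -2.89
```

>>> arm_command --motion '[{"gripper":93,"tx":-9.1,"ty":-10.55,"tz":0,"twist":-2.9},{"gripper":93,"tx":-9.1,"ty":-10.55,"tz":0,"twist":-2.9},{"gripper":93,"tx":-9.1,"ty":-10.55,"tz":0,"twist":-2.9},{"gripper":93,"tx":-9.1,"ty":-10.55,"tz":0,"twist":-2.9},{"gripper":93,"tx":-9.1,"ty":-10.55,"tz":0,"twist":-2.9},{"gripper":93,"tx":-9.1,"ty":-10.55,"tz":0,"twist":-2.9},{"gripper":93,"tx":-9.1,"ty":-10.55,"tz":0,"twist":-2.9},{"gripper":93,"tx":-9.1,"ty":-10.55,"tz":0,"twist":-2.9},{"gripper":93,"tx":-9.1,"ty":-10.55,"tz":0,"twist":-2.9}]'

```text
time_s: 28.4
position: [0.6841, 0.0657, 0.1811]
ee_rot: [0.229, -3.133, -0.001]
contact_force: [-0.0, -0.1, -0.5]
gripper_width: 0.0932
grasp_force: 0.0
```

```bash
python3 -c "
from h import *
go(*st(.117,.075),.071,188.15)"
```

```text
pos [0.6841 0.0657 0.1811] yaw -171.6 F [-0.  -0.1 -0.5] w 93.2 g 0.0 t 28.4
tx -0.05 ty -0.07 tz 4.40 twist 0.04
```

>>> arm_command --motion '[{"gripper":93,"tx":-0.05,"ty":-0.05,"tz":2,"twist":0},{"gripper":93,"tx":-0.05,"ty":-0.05,"tz":3.6,"twist":0},{"gripper":93,"tx":-0.05,"ty":-0.05,"tz":4.4,"twist":0},{"gripper":93,"tx":-0.05,"ty":-0.05,"tz":4.4,"twist":0},{"gripper":40,"tx":-0.05,"ty":-0.05,"tz":4.4,"twist":0},{"gripper":40,"tx":-0.05,"ty":-0.05,"tz":4.4,"twist":0},{"gripper":40,"tx":-0.05,"ty":-0.05,"tz":4.4,"twist":0},{"gripper":40,"tx":-0.05,"ty":-0.05,"tz":4.4,"twist":0},{"gripper":40,"tx":-0.05,"ty":-0.05,"tz":4.4,"twist":0},{"gripper":40,"tx":-0.05,"ty":-0.05,"tz":4.4,"twist":0}]'

```text
time_s: 29.65
position: [0.6868, 0.0631, 0.0724]
ee_rot: [-0.225, 3.133, -0.0]
contact_force: [-1.1, -0.8, 9.8]
gripper_width: 0.0454
grasp_force: 40.0
```

>>> arm_command --motion '[{"gripper":40,"tx":0,"ty":0,"tz":-0.4,"twist":0},{"gripper":40,"tx":0,"ty":0,"tz":-0.8,"twist":0},{"gripper":40,"tx":0,"ty":0,"tz":-1.6,"twist":0},{"gripper":40,"tx":0,"ty":0,"tz":-2.4,"twist":0},{"gripper":40,"tx":0,"ty":0,"tz":-3.4,"twist":0},{"gripper":40,"tx":0,"ty":0,"tz":-4.4,"twist":0},{"gripper":40,"tx":0,"ty":0,"tz":-4.4,"twist":0}]'

```text
time_s: 30.52
position: [0.6876, 0.0634, 0.1843]
ee_rot: [-0.224, 3.129, 0.001]
contact_force: [0.4, 0.4, -2.1]
gripper_width: 0.0449
grasp_force: 40.0
```

```bash
python3 -c "
from h import *
go(*tr(.096,0),.181,173.6)"
```

```text
pos [0.6876 0.0634 0.1843] yaw -171.8 F [ 0.4  0.4 -2.1] w 44.9 g 40.0 t 30.525
tx 3.75 ty 11.85 tz 0.13 twist 2.92
```

>>> arm_command --motion '[{"gripper":40,"tx":2,"ty":0.8,"tz":-0.3,"twist":0.6},{"gripper":40,"tx":3.75,"ty":2.2,"tz":-0.4,"twist":1.2},{"gripper":40,"tx":3.75,"ty":4.4,"tz":-0.4,"twist":1.8},{"gripper":40,"tx":3.75,"ty":6.6,"tz":-0.4,"twist":2.4},{"gripper":40,"tx":3.75,"ty":8.8,"tz":-0.3,"twist":2.9},{"gripper":40,"tx":3.75,"ty":10.8,"tz":0,"twist":2.9},{"gripper":40,"tx":3.75,"ty":11.85,"tz":0,"twist":2.9},{"gripper":40,"tx":3.75,"ty":11.85,"tz":0,"twist":2.9},{"gripper":40,"tx":3.75,"ty":11.85,"tz":0,"twist":2.9}]'

```text
time_s: 31.65
position: [0.5513, 0.3416, 0.1807]
ee_rot: [-0.173, -3.136, 0.002]
contact_force: [1.1, -0.6, -2.1]
gripper_width: 0.0446
grasp_force: 40.0
```

```bash
python3 -c "
from h import *
traychk();go(*tr(.096,0),.0705,173.6)
d=np.load('toplast.npz');cv2.imwrite('pics/t3.png',d['p'][100:360,80:500,::-1].repeat(1,0))"
```

```text
tray floor 1603 (array([0.39226489, 0.37726453]), array([0.15442914, 0.13943633]), -6.355491638183594)
tall 743
pos [0.5516 0.3412 0.1809] yaw 173.6 F [ 0.1  0.7 -2.9] w 45.3 g 40.0 t 31.7
tx -0.02 ty 0.09 tz 4.41 twist 0.01
```

View pics/t3.png

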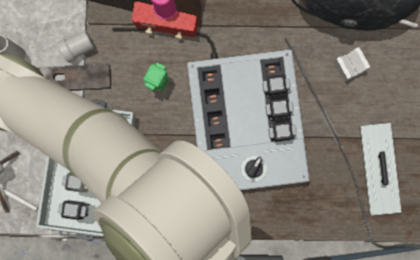

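The picture shows four empty left wells, with the three right-bank packs seated at (275,85), (278,106) and (281,128). The packs already placed stand in the tray at (75,185) and (75,210), the tray has not moved, and the cover is at (380,170).

>>> arm_command --motion '[{"gripper":40,"tx":0,"ty":0.05,"tz":1.5,"twist":0},{"gripper":40,"tx":0,"ty":0.05,"tz":3,"twist":0},{"gripper":40,"tx":0,"ty":0.05,"tz":4,"twist":0},{"gripper":40,"tx":0,"ty":0.05,"tz":4.35,"twist":0},{"gripper":40,"tx":0,"ty":0.05,"tz":4.42,"twist":0},{"gripper":40,"tx":0,"ty":0.05,"tz":4.46,"twist":0},{"gripper":40,"tx":0,"ty":0.05,"tz":4.46,"twist":0}]'

```text
time_s: 32.58
position: [0.5519, 0.3441, 0.0708]
ee_rot: [0.173, 3.136, 0.001]
contact_force: [0.1, 0.3, -2.6]
gripper_width: 0.0449
grasp_force: 40.0
```

>>> arm_command --motion '[{"gripper":40,"tx":0,"ty":0,"tz":0.04,"twist":0},{"gripper":60,"tx":0,"ty":0,"tz":0.04,"twist":0},{"gripper":85,"tx":0,"ty":0,"tz":0.04,"twist":0},{"gripper":85,"tx":0,"ty":0,"tz":0,"twist":0},{"gripper":85,"tx":0,"ty":0,"tz":0,"twist":0},{"gripper":85,"tx":0,"ty":0,"tz":-1,"twist":0},{"gripper":85,"tx":0,"ty":0,"tz":-2.5,"twist":0},{"gripper":50,"tx":0,"ty":0,"tz":-5.5,"twist":0},{"gripper":50,"tx":0,"ty":0,"tz":-5.5,"twist":0}]'

```text
time_s: 33.7
position: [0.5526, 0.3456, 0.2116]
ee_rot: [0.172, 3.132, 0.006]
contact_force: [-1.3, 0.0, 0.1]
gripper_width: 0.0693
grasp_force: 0.0
```

```bash
cat >> h.py <<'E'
def coverchk():
    c=r.camera_params("top");p,d=r.grab_frame("top");np.savez("toplast.npz",p=p,d=d);V=cloud(c,d);z=V[...,2]
    b=(z>.038)&(z<.058)&(V[...,1]<-.22)&(V[...,1]>-.5)&(V[...,0]>.3)&(V[...,0]<.65)
    n,l,s,_=cv2.connectedComponentsWithStats(b.astype(np.uint8)); b=l==1+np.argmax(s[1:,4]); q=rect(V[b][:,:2]); print("handle",b.sum(),q,np.median(z[b])); return q
E
python3 -c "
from h import *
placed(.55,.3435);q=coverchk();go(*q[0],.22,180+q[2])"
```

```text
placed 3117 (array([0.54951257, 0.34548978]), array([0.06227502, 0.03988481]), 83.73209381103516) 0.10588967318875515
handle 222 (array([ 0.46976486, -0.35276563]), array([0.07921303, 0.01533236]), 7.167872905731201) 0.047987772292706524
pos [0.5521 0.3444 0.209 ] yaw 173.7 F [-0.3 -0.9  0.3] w 61.7 g 0.0 t 33.8
tx 0.21 ty -28.08 tz -0.44 twist -2.69
```

All four packs stand in the tray. Now the cover.

>>> arm_command --motion '[{"gripper":50,"tx":0,"ty":-2.4,"tz":-0.4,"twist":0},{"gripper":50,"tx":0.2,"ty":-28,"tz":-0.4,"twist":-2.7},{"gripper":50,"tx":0.2,"ty":-28,"tz":-0.4,"twist":-2.7},{"gripper":50,"tx":0.2,"ty":-28,"tz":-0.4,"twist":-2.7},{"gripper":50,"tx":0.2,"ty":-28,"tz":-0.4,"twist":-2.7},{"gripper":50,"tx":0.2,"ty":-28,"tz":-0.4,"twist":-2.7},{"gripper":50,"tx":0.2,"ty":-28,"tz":-0.4,"twist":-2.7},{"gripper":50,"tx":0.2,"ty":-28,"tz":-0.4,"twist":-2.7},{"gripper":50,"tx":0.2,"ty":-28,"tz":-0.4,"twist":-2.7},{"gripper":50,"tx":0.2,"ty":-28,"tz":-0.4,"twist":-2.7},{"gripper":50,"tx":0.2,"ty":-28,"tz":-0.4,"twist":-2.7},{"gripper":50,"tx":0.2,"ty":-28,"tz":-0.4,"twist":-2.7}]'

```text
time_s: 35.3
position: [0.4672, -0.3557, 0.2148]
ee_rot: [0.187, -3.133, -0.002]
contact_force: [0.4, 0.1, -0.4]
gripper_width: 0.0502
grasp_force: 0.0
```

>>> arm_command --motion '[{"gripper":50,"tx":0,"ty":0,"tz":0,"twist":0},{"gripper":50,"tx":0,"ty":0,"tz":0,"twist":0},{"gripper":50,"tx":0,"ty":0,"tz":0,"twist":0}]'

```text
time_s: 35.67
position: [0.4704, -0.3494, 0.2175]
ee_rot: [-0.202, 3.135, 0.0]
contact_force: [0.4, 0.9, 1.2]
gripper_width: 0.0496
grasp_force: 0.0
```

```bash
cat >> h.py <<'E'
def wcover():
    c=r.camera_params("wrist");p,d=r.grab_frame("wrist");cv2.imwrite("pics/wcov.png",p[:,:,::-1]);V=cloud(c,d);z=V[...,2]
    out=[]
    for nm,lo,hi in (("handle",.04,.056),("plate",.007,.018)):
        b=(z>lo)&(z<hi)&(V[...,1]<-.2)&(V[...,1]>-.5)&(V[...,0]>.3)&(V[...,0]<.65)&(p.max(-1)>(0 if nm=="handle" else 140))
        n,l,s,_=cv2.connectedComponentsWithStats(b.astype(np.uint8)); b=l==1+np.argmax(s[1:,4]); q=rect(V[b][:,:2]); print(nm,b.sum(),q,np.median(z[b])); out.append(q)
    return out
E
python3 -c "
from h import *
q=wcover()[0];go(*q[0],.025,180+q[2]);print(r.state()['joint_positions'])"
```

```text
handle 1095 (array([ 0.46829654, -0.35154294]), array([0.08124328, 0.01383828]), 6.1676554679870605) 0.04974578869120298
plate 11814 (array([ 0.46895831, -0.35162543]), array([0.21623822, 0.07198969]), 6.58929967880249) 0.013360073565517635
pos [ 0.4703 -0.3497  0.2175] yaw -172.6 F [-0.5 -1.1 -0.4] w 50.2 g 0.0 t 35.725
tx 0.09 ty -0.06 tz 7.70 twist 0.24
[ 1.08399222  0.5427725  -0.79860574  1.89246296  0.48726748  0.91139616
  1.74805643]
```

View pics/wcov.png

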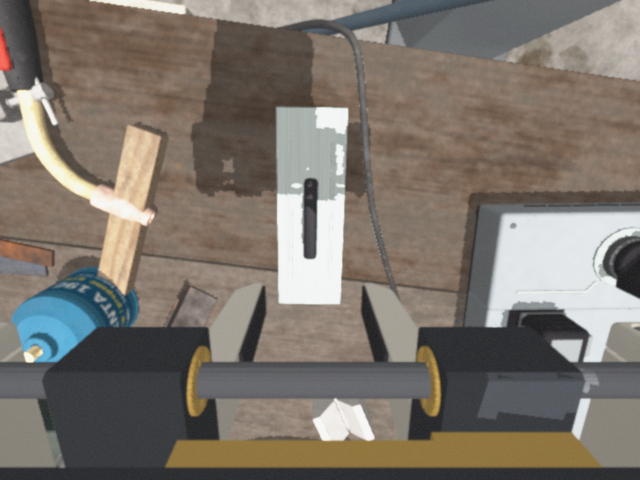

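The wrist view shows the cover square at (312,205) with its handle at (310,218). It measures 216×72 mm at yaw 6.6°, as described. Next I'll descend and grip the handle.

>>> arm_command --motion '[{"gripper":50,"tx":0.09,"ty":-0.06,"tz":2,"twist":0.2},{"gripper":50,"tx":0.09,"ty":-0.06,"tz":4,"twist":0.2},{"gripper":50,"tx":0.09,"ty":-0.06,"tz":6,"twist":0.2},{"gripper":50,"tx":0.09,"ty":-0.06,"tz":7.3,"twist":0.2},{"gripper":50,"tx":0.09,"ty":-0.06,"tz":7.75,"twist":0.2},{"gripper":50,"tx":0.09,"ty":-0.06,"tz":7.75,"twist":0.2},{"gripper":50,"tx":0.09,"ty":-0.06,"tz":7.75,"twist":0.2}]'

```text
time_s: 36.6
position: [0.4686, -0.3533, 0.025]
ee_rot: [-0.17, 3.135, -0.002]
contact_force: [-0.6, -0.7, 0.3]
gripper_width: 0.05
grasp_force: 0.0
```

>>> arm_command --motion '[{"gripper":5,"tx":0,"ty":0,"tz":0,"twist":0},{"gripper":5,"tx":0,"ty":0,"tz":0,"twist":0},{"gripper":5,"tx":0,"ty":0,"tz":0,"twist":0},{"gripper":5,"tx":0,"ty":0,"tz":0,"twist":0},{"gripper":5,"tx":0,"ty":0,"tz":0,"twist":0},{"gripper":5,"tx":0,"ty":0,"tz":0,"twist":0}]' --grip_force 50

```text
time_s: 37.35
position: [0.4677, -0.3531, 0.0237]
ee_rot: [0.17, -3.137, 0.0]
contact_force: [0.2, 0.6, 2.2]
gripper_width: 0.0135
grasp_force: 50.0
```

```bash
python3 -c "
from h import *
go(.4683,-.3515,.2,186.4)"
```

```text
pos [ 0.4677 -0.3531  0.0237] yaw -173.8 F [0.2 0.6 2.2] w 13.5 g 50.0 t 37.35
tx -0.03 ty 0.06 tz -7.05 twist -0.04
```

>>> arm_command --motion '[{"gripper":5,"tx":0,"ty":0,"tz":-0.5,"twist":0},{"gripper":5,"tx":0,"ty":0,"tz":-1.5,"twist":0},{"gripper":5,"tx":0,"ty":0,"tz":-3,"twist":0},{"gripper":5,"tx":0,"ty":0,"tz":-5,"twist":0},{"gripper":5,"tx":0,"ty":0,"tz":-7,"twist":0},{"gripper":5,"tx":0,"ty":0,"tz":-8,"twist":0},{"gripper":5,"tx":0,"ty":0,"tz":-8,"twist":0},{"gripper":5,"tx":0,"ty":0,"tz":-8,"twist":0}]'

```text
time_s: 38.35
position: [0.4668, -0.3529, 0.2225]
ee_rot: [0.17, -3.135, -0.001]
contact_force: [0.2, -0.2, -4.2]
gripper_width: 0.0132
grasp_force: 50.0
```

```bash
python3 -c "
from h import *
t=st(.036,.075);print(t);go(t[0]-.001,t[1],.222,188.15)"
```

```text
[0.60540403 0.05274607]
pos [ 0.4668 -0.3529  0.2225] yaw -173.8 F [ 0.2 -0.2 -4.2] w 13.2 g 50.0 t 38.35
tx -7.23 ty 15.53 tz 0.02 twist -0.39
```

>>> arm_command --motion '[{"gripper":5,"tx":-0.8,"ty":1.7,"tz":0,"twist":0},{"gripper":5,"tx":-1.8,"ty":3.8,"tz":0,"twist":0},{"gripper":5,"tx":-2.8,"ty":5.9,"tz":0,"twist":-0.1},{"gripper":5,"tx":-3.8,"ty":8,"tz":0,"twist":-0.2},{"gripper":5,"tx":-4.8,"ty":10.1,"tz":0,"twist":-0.35},{"gripper":5,"tx":-5.8,"ty":12.2,"tz":0,"twist":-0.35},{"gripper":5,"tx":-6.6,"ty":14.1,"tz":0,"twist":-0.35},{"gripper":5,"tx":-7.0,"ty":15.1,"tz":0,"twist":-0.35},{"gripper":5,"tx":-7.2,"ty":15.5,"tz":0,"twist":-0.35},{"gripper":5,"tx":-7.2,"ty":15.5,"tz":0,"twist":-0.35},{"gripper":5,"tx":-7.2,"ty":15.5,"tz":0,"twist":-0.35}]'

```text
time_s: 39.72
position: [0.6044, 0.0497, 0.2229]
ee_rot: [0.215, -3.133, 0.002]
contact_force: [0.0, -0.6, -3.7]
gripper_width: 0.0131
grasp_force: 50.0
```

```bash
python3 - <<'E'
from h import *
s=r.state();c=r.camera_params("wrist");p,d=r.grab_frame("wrist");cv2.imwrite("pics/w6.png",p[:,:,::-1]);V=cloud(c,d);z=V[...,2]
h=np.nanmedian(z[(z>.19)&(z<.225)]) if ((z>.19)&(z<.225)).any() else None
b=(z>h-.006)&(z<h+.006)&(p.max(-1)>110)&(abs(V[...,1]-.05)<.09)
n,l,st_,_=cv2.connectedComponentsWithStats(b.astype(np.uint8)); b=l==1+np.argmax(st_[1:,4]); print("plate z",h,b.sum(),rect(V[b][:,:2]))
t=st(.036,.075);print("want",t);go(t[0]-.001,t[1],.0865,188.15)
# well/deck check in station frame: right bank packs
Ri=np.array([[np.cos(SA),np.sin(SA)],[-np.sin(SA),np.cos(SA)]]);L=(V[...,:2]-S0)@Ri.T
for i,x in enumerate((-.045,.009,.063)):
    k=(abs(L[...,0]-x)<.027)&(abs(L[...,1]+.075)<.045)&(z>.1045)&(z<.113)
    if k.sum()>100: q=L[k]; print("R"+str(i+1),k.sum(),np.round([*np.percentile(q[:,0],[1,99]),*np.percentile(q[:,1],[1,99])],4))
E
```

```text
plate z 0.2125733325790943 28686 (array([0.56277545, 0.04511433]), array([0.13032726, 0.07235091]), 7.948107719421387)
want [0.60540403 0.05274607]
pos [0.6045 0.0497 0.2232] yaw -172.2 F [ 0.6 -0.8 -4.3] w 13.3 g 50.0 t 39.775
tx -0.01 ty 0.12 tz 5.47 twist -0.06
R1 2972 [-0.0651 -0.0253 -0.0949 -0.0533]
R2 2529 [-0.0109  0.028  -0.095  -0.0531]
R3 2195 [ 0.0429  0.0819 -0.0951 -0.0531]
```

View pics/w6.png

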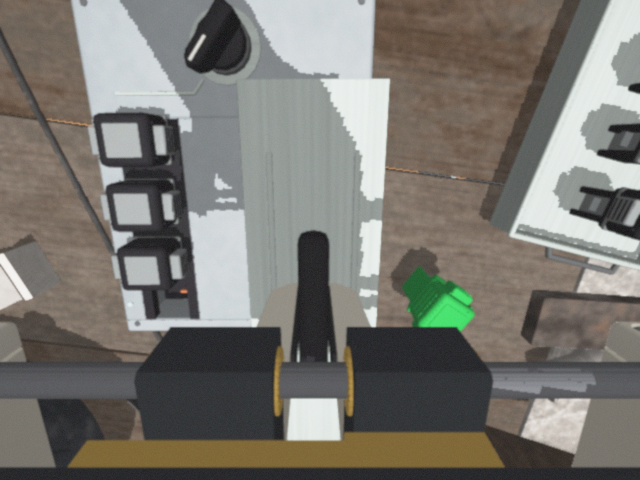

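The wrist view shows the cover hanging over the left wells, near end at v≈80 and yaw 7.95° (want 8.15°), about 1.5 mm short in y. The three right packs are seated, and the green pack at (438,305) stays clear.

>>> arm_command --motion '[{"gripper":5,"tx":0,"ty":0.08,"tz":1.5,"twist":-0.04},{"gripper":5,"tx":0,"ty":0.08,"tz":3,"twist":-0.04},{"gripper":5,"tx":0,"ty":0.08,"tz":4.3,"twist":-0.04},{"gripper":5,"tx":0,"ty":0.08,"tz":4.8,"twist":-0.04},{"gripper":5,"tx":0,"ty":0.08,"tz":4.8,"twist":-0.04},{"gripper":5,"tx":0,"ty":0.08,"tz":4.8,"twist":-0.04}]'

```text
time_s: 40.52
position: [0.6053, 0.0537, 0.1049]
ee_rot: [-0.223, 3.132, 0.0]
contact_force: [0.1, -0.3, -2.9]
gripper_width: 0.0134
grasp_force: 50.0
```

```bash
cat >> h.py <<'E'
def platechk(zc):
    c=r.camera_params("wrist");p,d=r.grab_frame("wrist");cv2.imwrite("pics/w7.png",p[:,:,::-1]);V=cloud(c,d);z=V[...,2]
    b=(abs(z-zc)<.005)&(p.max(-1)>110)&(abs(V[...,1]-.05)<.09)&(V[...,0]>.44)
    n,l,s_,_=cv2.connectedComponentsWithStats(b.astype(np.uint8)); b=l==1+np.argmax(s_[1:,4]); q=rect(V[b][:,:2]); a=np.radians(q[2]); u=np.array([np.cos(a),np.sin(a)])
    print("plate",np.median(z[b]),q,"origin by near end",q[0]-u*q[1][0]/2+u*.108,"want",st(.036,.075))
    Ri=np.array([[np.cos(SA),np.sin(SA)],[-np.sin(SA),np.cos(SA)]]);L=(V[...,:2]-S0)@Ri.T
    dk=(abs(z-.062)<.003)&(abs(L[...,0])<.17)&(abs(L[...,1])<.14)&(p.max(-1)>90); print("deck y edges",np.percentile(L[dk][:,1],[.3,99.7]),"x min",np.percentile(L[dk][:,0],.3))
E
python3 -c "
from h import *
platechk(.094);go(*st(.036,.075),.0865,188.15)"
```

```text
plate 0.09430947624435095 (array([0.56368274, 0.0488912 ]), array([0.13037726, 0.07243662]), 8.273191452026367) origin by near end [0.60604858 0.05505147] want [0.60540403 0.05274607]
deck y edges [-0.11761172  0.12413756] x min -0.11255736353901925
pos [0.6053 0.0537 0.1049] yaw -171.9 F [ 0.5 -0.5 -4.4] w 13.5 g 50.0 t 40.575
tx 0.00 ty -0.04 tz 0.74 twist -0.00
```

>>> arm_command --motion '[{"gripper":5,"tx":0.02,"ty":-0.05,"tz":0.3,"twist":0.02},{"gripper":5,"tx":0.02,"ty":-0.05,"tz":0.6,"twist":0.02},{"gripper":5,"tx":0.02,"ty":-0.05,"tz":0.72,"twist":0.02},{"gripper":5,"tx":0.02,"ty":-0.05,"tz":0.76,"twist":0.02},{"gripper":5,"tx":0.02,"ty":-0.05,"tz":0.76,"twist":0.02}]'

```text
time_s: 41.2
position: [0.6039, 0.052, 0.0857]
ee_rot: [0.221, -3.134, 0.002]
contact_force: [-5.1, -3.0, 11.2]
gripper_width: 0.0135
grasp_force: 50.0
```

```bash
python3 -c "
from h import *
platechk(.074);go(*st(.036,.075),.0865,188.15)"
```

```text
plate 0.07526469555204879 (array([0.56256934, 0.047326  ]), array([0.13084903, 0.07236009]), 8.285589218139648) origin by near end [0.60470042 0.05346144] want [0.60540403 0.05274607]
deck y edges [-0.10225677  0.12402518] x min -0.10807304585524988
pos [0.6038 0.0521 0.0857] yaw -171.9 F [-5.3 -2.1 12.8] w 13.3 g 50.0 t 41.25
tx -0.07 ty 0.02 tz -0.03 twist -0.02
```

Landed on the deck, within 1 mm. Let go and retreat.

>>> arm_command --motion '[{"gripper":5,"tx":0,"ty":0,"tz":-0.03,"twist":0},{"gripper":25,"tx":0,"ty":0,"tz":-0.03,"twist":0},{"gripper":50,"tx":0,"ty":0,"tz":-0.03,"twist":0},{"gripper":50,"tx":0,"ty":0,"tz":-0.03,"twist":0},{"gripper":50,"tx":0,"ty":0,"tz":-0.03,"twist":0},{"gripper":50,"tx":0,"ty":0,"tz":-1.5,"twist":0},{"gripper":50,"tx":0,"ty":0,"tz":-3.5,"twist":0},{"gripper":50,"tx":0,"ty":0,"tz":-5.5,"twist":0},{"gripper":50,"tx":0,"ty":0,"tz":-7,"twist":0},{"gripper":50,"tx":2.5,"ty":0,"tz":-7.5,"twist":0},{"gripper":50,"tx":5,"ty":0,"tz":-7.5,"twist":0},{"gripper":50,"tx":5,"ty":0,"tz":-7.5,"twist":0}]'

```text
time_s: 42.75
position: [0.4763, 0.0336, 0.2722]
ee_rot: [0.221, -3.132, 0.006]
contact_force: [1.5, -0.1, 0.0]
gripper_width: 0.05
grasp_force: 0.0
```

```bash
python3 - <<'E'
from h import *
platechk(.0745)
p,d=r.grab_frame("wrist");p2,_=r.grab_frame("scene");cv2.imwrite("pics/end.png",p[:,:,::-1]);cv2.imwrite("pics/ends.png",p2[:,:,::-1])
c=r.camera_params("wrist");V=cloud(c,d);z=V[...,2];sx=st(-.12,0)
m=(np.hypot(V[...,0]-sx[0],V[...,1]-sx[1])<.04)&(z>.1)&(z<.13); print("sel",m.sum(),rect(V[m][:,:2]),np.nanmedian(z[m]),r.state()["time_s"])
E
```

```text
plate 0.07544214303008805 (array([0.57585547, 0.0492449 ]), array([0.15820561, 0.07213113]), 8.241065979003906) origin by near end [0.60445426 0.05338697] want [0.60540403 0.05274607]
deck y edges [-0.12315208  0.12434524] x min -0.16444893295943164
sel 845 (array([ 0.46718277, -0.04412778]), array([0.05109186, 0.01510164]), -29.87720489501953) 0.11219563892230976 42.9
```

View pics/end.png

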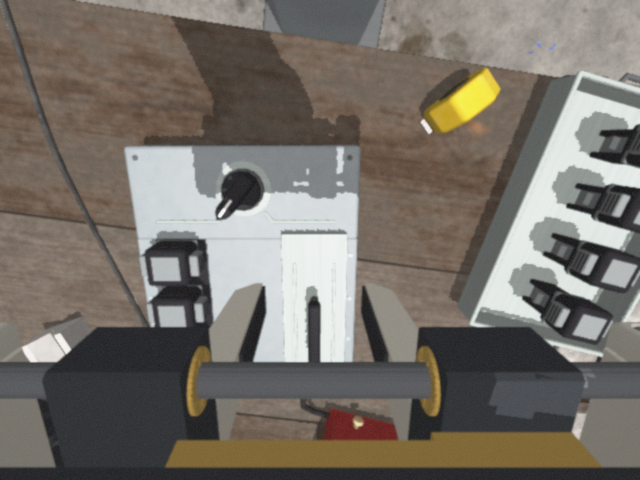

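View pics/ends.png

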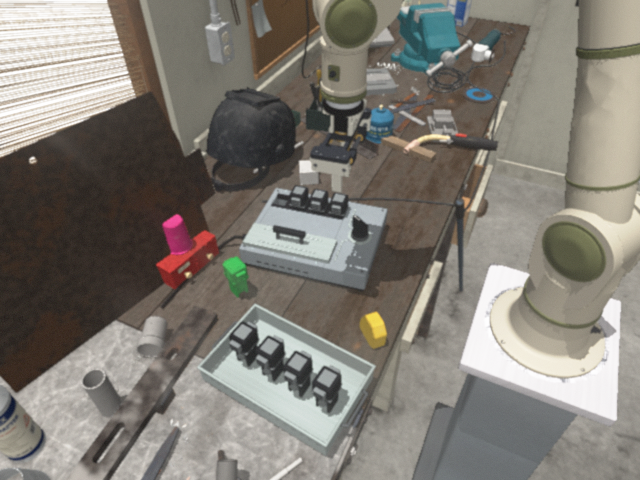

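The picture shows the cover flat over the left wells, the selector pointing back-right, and four packs standing in the tray. The tape is untouched. One check remains: the wells' extents against the cover, both measured in the top camera.

```bash
python3 - <<'E'
from h import *
c=r.camera_params("top");p1,d1=r.grab_frame("top");f=np.load("toplast.npz");p0=f["p"]
# rectify to deck plane in station axes (1 px = 0.5 mm), x down->back up
def rectify(p,z):
    X,Y=np.meshgrid(np.arange(.18,-.18,-.0005),np.arange(.14,-.14,-.0005),indexing="ij")
    a,b=np.cos(SA),np.sin(SA); P=np.stack([S0[0]+a*X-b*Y,S0[1]+b*X+a*Y,0*X+z],-1)
    q=P@c["R"].T+c["t"]; return cv2.remap(p,(c["fx"]*q[...,0]/q[...,2]+c["cx"]).astype(np.float32),(c["fy"]*q[...,1]/q[...,2]+c["cy"]).astype(np.float32),cv2.INTER_LINEAR)
A=rectify(p0,.062);B=rectify(p1,.074)
g=A.max(-1).astype(float)
rowY=slice(int((.14-.083)/.0005),int((.14-.067)/.0005))
w=g[:,rowY].mean(1)<110; xs=np.where(w)[0]; xs=.18-xs*.0005; xs=xs[(xs>-.1)&(xs<.15)]; print("wells x",xs.min(),xs.max(),"mid",(xs.min()+xs.max())/2)
rowX=slice(int((.18-.075)/.0005),int((.18-.055)/.0005)); w=g[rowX].mean(0)<120; ys=.14-np.where(w)[0]*.0005; ys=ys[ys>.03]; print("wells y",ys.min(),ys.max())
V=cloud(c,d1);z=V[...,2];Ri=np.array([[np.cos(SA),np.sin(SA)],[-np.sin(SA),np.cos(SA)]]);L=(V[...,:2]-S0)@Ri.T
k=(z>.069)&(z<.082)&(abs(L[...,0])<.2)&(L[...,1]>.02)&(L[...,1]<.14);n,l,s,_=cv2.connectedComponentsWithStats(k.astype(np.uint8));k=l==1+np.argmax(s[1:,4]);print("cover in station",k.sum(),rect(L[k]),L[k].min(0),L[k].max(0))
cv2.imwrite("pics/ab.png",np.hstack([A,B])[:,:,::-1].copy()[60:660])
E
```

```text
wells x -0.061 0.133 mid 0.036000000000000004
wells y 0.047500000000000014 0.14
cover in station 995 (array([0.09725839, 0.07498055]), array([0.09375211, 0.07416105]), -0.160736083984375) [0.0502825  0.03788022] [0.14408859 0.1121242 ]
```

```bash
python3 -c "
import cv2;a=cv2.imread('pics/ab.png');cv2.imwrite('pics/ab2.png',cv2.resize(a,(800,430)))"
```

```text
(no output)
```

View pics/ab2.png

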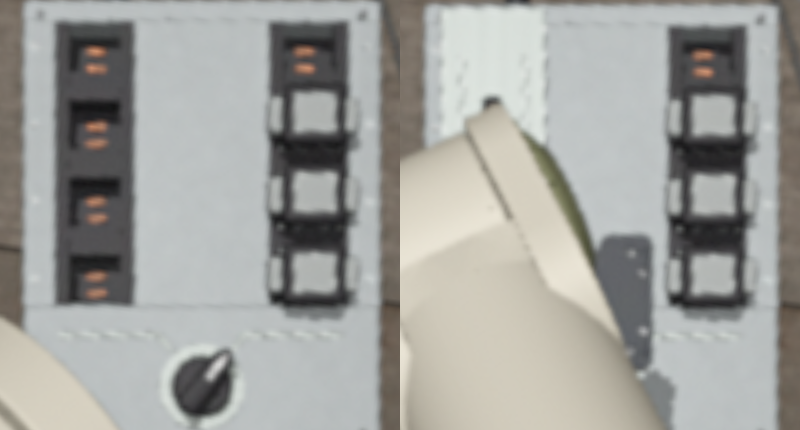

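In the left panel the rectified wells are centred at x=36 mm. In the right panel the cover's far end is at 144 mm, so its origin is at about (36, 75) mm, as wanted. Handing in.

```bash
python3 -c "
from bench import r
print(r.close_job())"
```

```text
the job is handed in; nothing more can be done
None
```

The job is handed in, about 43 s into the run: the selector is home in the right notch, all four left-bank packs stand in the tray, and the cover lies within about 1 mm of square over the emptied wells. The three right-bank packs are still seated and the tape was not touched.

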